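# Lay out the pressing place on a glass-bead bench

### The job

Set the bench for pressing the next bead, using the things straight ahead of the robot and not the spares at the far left end of the bench: lay the black graphite pad flat on the middle of the pale ceramic tile, its length along the tile's, and stand the short wooden bead press upright on the middle of the pad. Put the cork block on the bench midway between the tile and the dish of beads, its length pointing from one to the other, and lay the pink sharpening stone flat on top of it, centred and lengthwise along it. Leave the tile, the dish, the tall stamp, the black lump of glass and the lighter where they are.

Things in the scene. Friction and masses are not known exactly. Their poses are not given: they have to be found in the camera images.
- tile: pale perforated ceramic tile lying flat on the bench, loose, 78 (x) x 105 (y, its length) x 14 mm high; origin at the centre of its underside, z up. To stay where it is. It and the dish may change sides
- dish: round shallow enamel dish holding glass beads, 85 mm across, 17 mm high, loose; origin at the centre of its underside. To stay where it is
- pad: flat black graphite pad, 52 (x) x 82 (y, its length) x 11 mm high, 0.19 kg, lying flat near the tile and dish (a spare like it lies at the far left end of the bench, beside the red tin, and is no part of the job); origin at the centre of its underside, z up
- press: short bead press: round turned wooden handle standing upright on its brass foot, 62 mm high in all, foot 18 mm across and 12 mm high, handle above it 22 mm across; origin at the centre of the underside of the foot, z up. (Not the tall stamp, and not the tapered handles that lie in a heap)
- cork: brown cork block, 30 (x) x 60 (y, its length) x 24 mm high, lying flat (a spare like it lies at the far left end of the bench and is no part of the job); origin at the centre of its underside, z up
- stone: pink sharpening stone lying flat, 22 (x) x 85 (y, its length) x 14 mm high, 0.07 kg; origin at the centre of its underside, z up
- stamp: bystander: tall brass-footed stamp with a turned wooden handle, standing, 39 mm across, 134 mm high; origin at the centre of its underside
- slag: bystander: rough lump of black scrap glass, 34 (x) x 52 (y) x 26 mm, between the chest of small drawers and the dark notebook; origin at the centre of its underside
- lighter: bystander: small black pocket lighter lying flat, 24 (x) x 65 (y) x 12 mm; origin at the centre of its underside
Not all that is in view belongs to the job. There is more than one size of the pad; the job needs the smaller.

How it is judged:
By the outcome, as a careful person would: the job done as asked, in the order asked, and still so for the second after the job is handed in, with the robot touching nothing.
It also fails if it takes over 104 s, if anything falls off the work surface, if the arm or the gripper's body presses on something with over 40 N, if the wrist force passes 120 N, or if a joint passes its speed limit or range.

### The arm

A 7-joint arm with a two-finger parallel gripper is mounted at the origin on a cart in front of the work surface, level with it; the furniture and walls round the work are solid. World frame = base frame: x ahead of the robot, y to its left, z up, the work surface at z = 0. Lengths are in mm, angles in rad, forces in N, time in s.
With the tool pointing down it reaches from about 400 to 875 mm from the base axis. Payload 6.5 kg.
Tool frame: the origin (TCP) lies at the very end of the fingers, on their centre line; the grasp point (between the pads) lies 19 mm behind it (pinch_z is the distance from the TCP to the grasp point, in mm); x points along the fingers, y is the direction in which the jaws open and shut, and the axes are right-handed (so a half turn about x gives the same grasp; the last joint's range is limited). The gripper opens to 85 mm and grips with 20 to 120 N. Pads are 22 mm wide; open, the fingers measure 114 mm over their backs; the gripper's body (76 mm by 85 mm) begins 54 mm behind the grasp point. The pads swing forward as they close: fully open they stand 13 mm farther back than shut.
Start: joints at [-1.229, 0.536, -0.004, 1.538, 0.003, 1.067, -0.071], TCP at [257.779, 596.691, 231.29] pointing down, gripper open.
Joint ranges: [-2.7, 2.7], [-0.37, 2.16], [-1.27, 1.26], [0.24, 2.4], [-1.31, 4.45], [0.19, 1.91], [-2.76, 2.76]. Speed limits (rad/s): [2.39, 2.39, 3.14, 3.14, 3.14, 3.14, 3.14].

### API

Orientations are given as a rotation vector (axis times angle).
In Python, from station import state, camera, close_job, pinch_z gives the robot as it stands.
- The arm moves only by the tool move_arm, never from a script. Its argument "targets" is a list of rows, each an object with "dr": the turn, a rotation vector about the tool's x, y, z in rad, a list of three; "offset": the shift along the tool's x, y, z in cm, a list of three; "gripper": the opening, from 0 (shut) to 1 (fully open). A call has 1 to 5 rows; each row is the pose to reach, as a shift and turn from the pose measured when the call began, along the tool's axes at that moment; what a row does not reach only later rows make up. A row lasts 1/10 s, in which the tool goes at most 50 mm and 8.59 degrees, less where a joint would pass 70% of its speed; a pose out of reach is approached as far as the arm can. A call with a gripper value outside its range is refused whole. The fingers move at their own pace and stop on an object; "newtons" is the grip in N (left out, the last holds). Time passes only in rows, so rows that repeat a pose let the fingers close. It gives the time, the measured TCP pose, the force and the opening at its end, in the units of the state.
- state(): the state, without advancing time (a new reading comes with each control period).
- camera(name): name is "side" or "top" or "wrist"; returns a dict with "frame" (400x640x3 uint8, red, green, blue), "depth" (400x640 float32, mm along the optical axis (not along the pixel's ray), 0 where there is no reading), "mtx" (3x3 intrinsics, pixels), "k1" (the pictures are not rectified: a ray, as slopes to the right and down, at radius r is drawn at 1 + k1 r^2 times it, then the intrinsics apply), "pose" (4x4, takes a point from camera to world coordinates); the wrist camera has in their place "mount" (4x4, takes a point from camera to tool coordinates, whose origin is the TCP and whose axes are the tool frame's). Camera axes: x right, y up, looking along -z (the intrinsics and any distortion apply to the point x, -y, -z); pixel columns grow to the right and rows downward; lengths in mm; the calibration is good to about 2 mm. A picture is of the moment at which its call begins: read the wrist's pose just before it.
- close_job(): hands the job in, once; it reports no verdict.
The state is a dict: "time": time; "joints": joint angles; "dq": joint speeds; "joint_efforts": joint torques, N m; "eef_pos": TCP position; "orientation": TCP orientation; "contact_force": force on the tool from outside, world axes, zero at the start; "ft_torque": the same for the moment, N m; "width": opening from 0.0 (shut) to 1.0 (fully open).
Only numpy, scipy, OpenCV 4.12 (cv2) and the standard library are available. Lean on these libraries where they do the work, as an engineer would, in place of code of your own. Each camera call takes 0.05 s, during which the arm holds its last target.

## Working session

There is one attempt and no reset: what is moved stays moved. The work goes in short steps, Python scripts to look and compute and a tool call to move; the robot and the scene stay as the last step left them, time stands still between calls to the robot, and variables do not carry over. Pictures are saved under pics/ and viewed, and the job is handed in when it is done.

Besides the shell and the picture viewer there is one more tool, called after "Request:" by a JSON object that holds its "method" and its "body". move_arm: Moves the arm, as the interface text tells. Its arguments: {"type":"object","properties":{"targets":{"type":"array","items":{"type":"object","properties":{"dr":{"type":"array","items":{"type":"number"}},"offset":{"type":"array","items":{"type":"number"}},"gripper":{"type":"number"}}}},"newtons":{"type":"number"}},"required":["targets"]}

```bash
ls; mkdir -p pics; cat > h.py <<'E'
import numpy as np, cv2
from station import state, camera, close_job, pinch_z
from scipy.spatial.transform import Rotation as R
def shot(name,fn):
    s=state(); c=camera(name)
    if 'mount' in c:
        T=np.eye(4); T[:3,:3]=R.from_rotvec(s['orientation']).as_matrix(); T[:3,3]=s['eef_pos']
        c['pose']=T@c['mount']
    np.savez('pics/'+fn+'.npz',**{k:v for k,v in c.items()})
    cv2.imwrite('pics/'+fn+'.png',cv2.cvtColor(c['frame'],cv2.COLOR_RGB2BGR)); return c
def load(fn): return dict(np.load('pics/'+fn+'.npz'))
def ray(c,u,v):
    K=c['mtx']; d=np.array([(u-K[0,2])/K[0,0],(v-K[1,2])/K[1,1]])
    p=d.copy(); k=float(c['k1'])
    for _ in range(30): p=d/(1+k*(p@p))
    return np.array([p[0],-p[1],-1.])
def onplane(c,u,v,z):
    r=c['pose'][:3,:3]@ray(c,u,v); o=c['pose'][:3,3]
    return o+r*(z-o[2])/r[2]
def bydepth(c,u,v):
    d=c['depth'][int(round(v)),int(round(u))]
    return (c['pose']@np.append(ray(c,u,v)*d,1))[:3]
def cloud(c):
    K=c['mtx'];h,w=c['depth'].shape
    u,v=np.meshgrid(np.arange(w),np.arange(h))
    d=np.stack([(u-K[0,2])/K[0,0],(v-K[1,2])/K[1,1]],-1);p=d.copy()
    for _ in range(30): p=d/(1+float(c['k1'])*(p**2).sum(-1,keepdims=True))
    D=c['depth']; P=np.stack([p[...,0]*D,-p[...,1]*D,-D],-1)
    return P@c['pose'][:3,:3].T+c['pose'][:3,3]
def crop(fn,x0,y0,x1,y1,s,out):
    im=cv2.imread('pics/'+fn+'.png')[y0:y1,x0:x1]
    im=cv2.resize(im,None,fx=s,fy=s,interpolation=cv2.INTER_CUBIC); cv2.imwrite('pics/'+out+'.png',im)
def tomove(pos,yaw=None):
    """world target TCP pos, yaw of jaw axis (y tool) with tool down -> dr, offset"""
    s=state(); Rt=R.from_rotvec(s['orientation']).as_matrix()
    off=Rt.T@(np.array(pos)-s['eef_pos'])/10
    x=np.array([0,0,-1.]); best=None
    out='off '+str(off.round(2))
    if yaw is not None:
        for a in (yaw,yaw+np.pi):
            y=np.array([np.cos(a),np.sin(a),0]); M=np.stack([x,y,np.cross(x,y)],1)
            dr=R.from_matrix(Rt.T@M).as_rotvec()
            if best is None or np.linalg.norm(dr)<np.linalg.norm(best): best=dr
        out+=' dr '+str(best.round(3))
    print(out)
E
python3 - <<'E'
from h import *
print(state(),pinch_z)
for n in('top','side','wrist'):
    c=shot(n,n+'0'); print(n,c['mtx'],c['k1'],c['pose'].round(2))
E
```

```text
pics
{'time': 0.0, 'joints': array([-1.22921963,  0.53718845, -0.00441451,  1.5388884 ,  0.00259943,
        1.06729895, -0.07118152]), 'dq': array([ 0.00054932,  0.0001645 ,  0.00010604, -0.00043262, -0.00202764,
        0.00018038, -0.00126247]), 'joint_efforts': array([ 3.99431656e-04, -5.83417654e+01,  1.04910281e+00, -2.59091628e+01,
        1.24004827e-02,  9.78192809e-03,  3.85573173e-06]), 'eef_pos': array([257.54602641, 596.0988325 , 230.39292525]), 'orientation': array([ 0.31842715,  1.54725391, -0.32121376]), 'contact_force': array([-0.07361303, -0.34300737, -0.0516257 ]), 'ft_torque': array([0.00811319, 0.01478062, 0.03857851]), 'width': 1.003000550480377} 18.700000000000003
top [[390.73813047   0.         314.09972672]
 [  0.         390.73813047 207.36018881]
 [  0.           0.           1.        ]] -0.057082213707207854 [[-1.00000e-02  1.00000e+00 -9.00000e-02  4.59000e+02]
 [-1.00000e+00 -1.00000e-02  0.00000e+00 -6.01900e+01]
 [ 0.00000e+00  9.00000e-02  1.00000e+00  1.32103e+03]
 [ 0.00000e+00  0.00000e+00  0.00000e+00  1.00000e+00]]
side [[423.48168276   0.         310.92512445]
 [  0.         423.48168276 200.18133761]
 [  0.           0.           1.        ]] 0.014693641829228912 [[-1.00000e+00  1.00000e-02  1.00000e-02  6.04130e+02]
 [ 0.00000e+00 -5.50000e-01  8.40000e-01  1.00825e+03]
 [ 2.00000e-02  8.40000e-01  5.50000e-01  7.27490e+02]
 [ 0.00000e+00  0.00000e+00  0.00000e+00  1.00000e+00]]
wrist [[335.9569068    0.         320.13260744]
 [  0.         335.9569068  199.22727267]
 [  0.           0.           1.        ]] -0.03896106605312376 [[ 4.0000e-01 -8.8000e-01 -2.6000e-01  1.9137e+02]
 [ 9.2000e-01  3.8000e-01  1.1000e-01  6.2488e+02]
 [-0.0000e+00 -2.8000e-01  9.6000e-01  3.7276e+02]
 [ 0.0000e+00  0.0000e+00  0.0000e+00  1.0000e+00]]
```

View pics/top0.png

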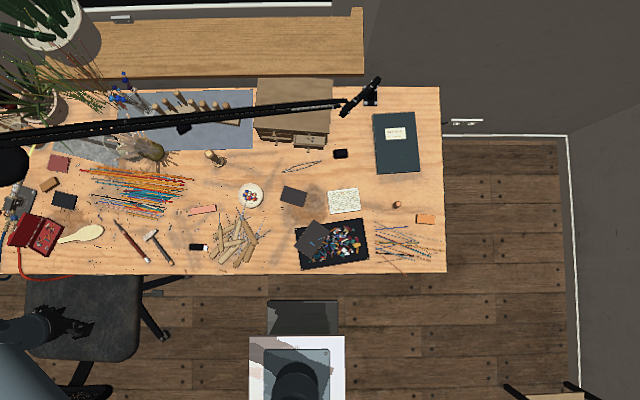

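View pics/side0.png

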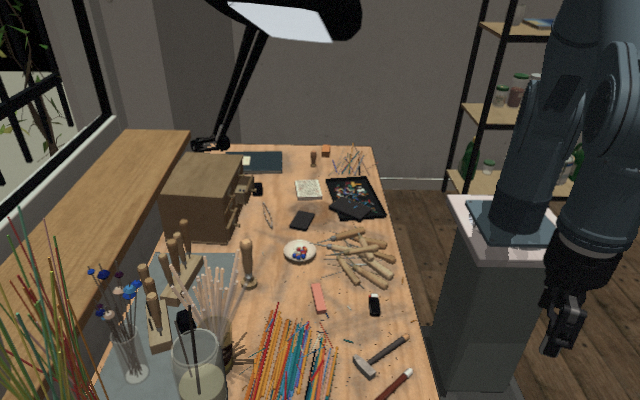

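```bash
python3 - <<'E'
from h import *
crop('top0',180,100,460,310,2.8,'top0c')
E
```

```text
(no output)
```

View pics/top0c.png

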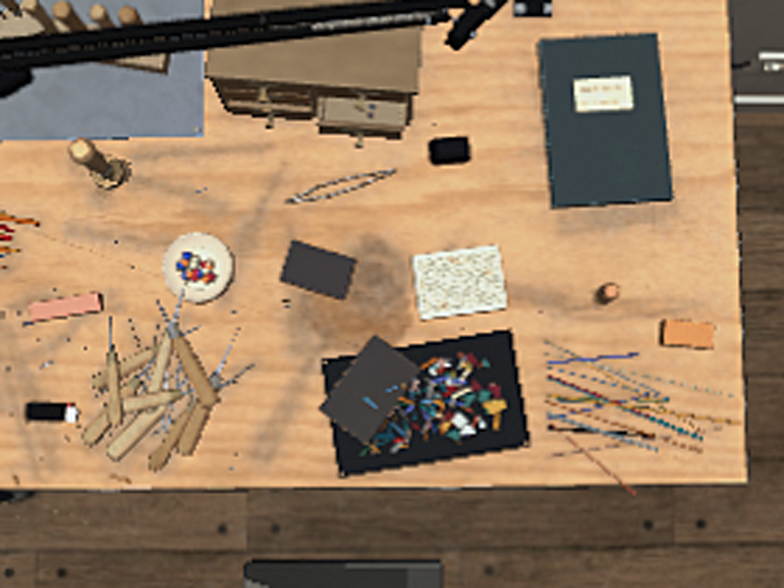

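The top view crop shows the tile at (460,282), the dish at (198,267), the small pad between them at (318,270), the press at (607,292), the cork at (687,334) and the stone at (65,305). The larger pad, at (368,390), lies on the tray and is not for use. The stamp, slag and lighter are at (100,165), (449,150) and (50,412).

```bash
python3 - <<'E'
from h import *
c=load('top0')
f=lambda x,y,z:onplane(c,180+x/2.8,100+y/2.8,z)[:2].round(0)
for n,x,y,z in [('tile',460,282,14),('dish',198,267,17),('pad',318,270,11),('press',607,292,62),('cork',687,334,24),('stone',65,305,14),('stamp',84,150,134),('slag',449,150,26),('lighter',50,412,12)]:
    print(n,f(x,y,z), bydepth(c,180+x/2.8,100+y/2.8).round(0))
print('pad corners',[f(*p,11) for p in((291,240),(356,263),(345,299),(281,275))])
print('bigpad corners',[f(*p,40) for p in((376,335),(423,378),(370,446),(320,404))])
E
```

```text
tile [ 599. -163.] [ 599. -164.   10.]
dish [619. 151.] [620. 153.   4.]
pad [615.   7.] [615.   7.  10.]
press [ 581. -330.] [ 581. -331.   56.]
cork [ 533. -433.] [ 533. -434.   19.]
stone [574. 312.] [574. 311.  18.]
stamp [736. 260.] [736. 260. 134.]
slag [ 757. -152.] [ 758. -152.   22.]
lighter [446. 329.] [446. 331.   7.]
pad corners [array([652.,  40.]), array([623., -38.]), array([579., -25.]), array([609.,  52.])]
bigpad corners [array([534., -62.]), array([ 483., -116.]), array([405., -54.]), array([454.,   4.])]
```

```bash
python3 - <<'E'
from h import *
s=state(); M=R.from_rotvec(s['orientation']).as_matrix(); print(M.round(3)); print(camera('wrist')['mount'].round(2))
tomove([600,0,250],np.radians(-21)); tomove([600,0,250],np.radians(90))
E
```

```text
[[-0.     0.397  0.918]
 [-0.001  0.918 -0.397]
 [-1.    -0.001  0.   ]]
[[-0.0000e+00  2.8000e-01 -9.6000e-01 -1.4227e+02]
 [ 1.0000e+00  0.0000e+00  0.0000e+00 -1.2000e-01]
 [ 0.0000e+00 -9.6000e-01 -2.8000e-01 -7.2160e+01]
 [ 0.0000e+00  0.0000e+00  0.0000e+00  1.0000e+00]]
off [ -1.88 -41.17  55.08] dr [1.53e+00 1.00e-03 1.00e-03]
off [ -1.88 -41.17  55.08] dr [-0.408 -0.     0.001]
```

Request:
{"method": "move_arm", "body": {"targets": [{"offset": [0,-4.2,3.5],"dr": [-0.04,0,0],"gripper": 1},{"offset": [0,-8.5,7.5],"dr": [-0.1,0,0],"gripper": 1},{"offset": [0,-12.5,11],"dr": [-0.16,0,0],"gripper": 1},{"offset": [0,-16,14.5],"dr": [-0.22,0,0],"gripper": 1},{"offset": [0,-19.5,18],"dr": [-0.28,0,0],"gripper": 1}]}}

```text
time: 0.7
eef_pos: [340.1, 358.6, 230.9]
orientation: [0.097, 1.569, -0.099]
contact_force: [0.7, 0.0, 0.6]
width: 1.002
```

Request:
{"method": "move_arm", "body": {"targets": [{"offset": [0,-3.7,3.2],"dr": [-0.02,0,0],"gripper": 1},{"offset": [0,-7.4,6.4],"dr": [-0.05,0,0],"gripper": 1},{"offset": [0,-11.1,9.6],"dr": [-0.08,0,0],"gripper": 1},{"offset": [0,-14.8,12.8],"dr": [-0.1,0,0],"gripper": 1},{"offset": [0,-18.5,16],"dr": [-0.12,0,0],"gripper": 1}]}}

```text
time: 1.2
eef_pos: [476.5, 153.3, 231.3]
orientation: [0.003, 1.571, -0.004]
contact_force: [1.3, 1.0, 0.3]
width: 0.997
```

Request:
{"method": "move_arm", "body": {"targets": [{"offset": [0,-4,3.5],"gripper": 1},{"offset": [0,-8,7],"gripper": 1},{"offset": [0,-12,10.5],"gripper": 1},{"offset": [0,-14,12.2],"gripper": 1},{"offset": [0,-14,12.2],"gripper": 1}]}}

```text
$.targets[0]: bad value
```

```bash
python3 - <<'E'
from h import *
c=shot('wrist','w1'); print(state()['eef_pos'].round(1), state()['dq'].round(3), state()['time'])
E
```

```text
[481.2 144.5 231.6] [-0.055 -0.021 -0.003  0.033  0.024 -0.001 -0.235] 1.25
```

View pics/w1.png

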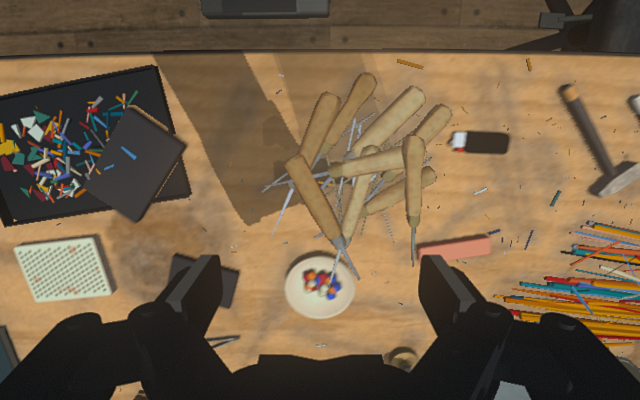

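This wrist view was taken early because the second move was refused (it needs `dr`). It shows the tile at (63,268), the dish at (320,283) and the stone at (455,248). I'll carry on to the middle.

Request:
{"method": "move_arm", "body": {"targets": [{"offset": [0,-4,2.5],"dr": [0,0,0],"gripper": 1},{"offset": [0,-8,5],"dr": [0,0,0],"gripper": 1},{"offset": [0,-12,7.5],"dr": [0,0,0],"gripper": 1},{"offset": [0,-17,7.5],"dr": [0,0,0],"gripper": 1},{"offset": [0,-20,7.5],"dr": [0,0,0],"gripper": 1}]}}

```text
time: 1.75
eef_pos: [553.6, -60.6, 232.8]
orientation: [0.008, 1.567, -0.019]
contact_force: [-0.6, 0.2, 0.3]
width: 1.001
```

Request:
{"method": "move_arm", "body": {"targets": [{"offset": [0,-1.5,0],"dr": [0,0,0],"gripper": 1},{"offset": [0,-1.5,0],"dr": [0,0,0],"gripper": 1}]}}

```text
time: 1.95
eef_pos: [552.8, -79.2, 232.8]
orientation: [0.011, 1.567, -0.025]
contact_force: [0.3, 0.8, -0.1]
width: 0.998
```

```bash
python3 - <<'E'
from h import *
c=shot('wrist','w2'); print(state()['eef_pos'].round(1), state()['dq'].round(3), state()['time'])
E
```

```text
[553.1 -76.5 232.8] [-0.036 -0.002 -0.04   0.002 -0.011  0.001 -0.008] 2.0
```

View pics/w2.png

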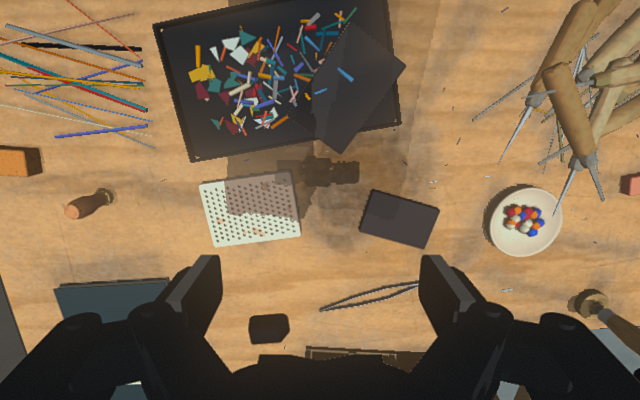

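This wrist view shows the tile at (250,208), pad at (400,218), dish at (524,221), press foot at (103,198) and head at (72,211), and the cork at the left edge at (18,161). Next I'll fit rectangles from the depth cloud.

```bash
cat >> h.py <<'E'
def fit(c,box,zlo,zhi,show=True):
    """box u0,v0,u1,v1; keep points with zlo<z<zhi largest comp, rect in XY"""
    P=cloud(c); u0,v0,u1,v1=box
    m=np.zeros(P.shape[:2],np.uint8); m[v0:v1,u0:u1]=1
    m&=((P[...,2]>zlo)&(P[...,2]<zhi)&(c['depth']>0)).astype(np.uint8)
    n,l,st,_=cv2.connectedComponentsWithStats(m); k=1+np.argmax(st[1:,4]); m=l==k
    Q=P[m]; r=cv2.minAreaRect(Q[:,:2].astype(np.float32))
    (cx,cy),(w,h),a=r
    if w<h: w,h,a=h,w,a+90
    print('c',np.round((cx,cy),1),'L',round(w,1),'W',round(h,1),'length yaw deg',round((a+90)%180-90,1),'z med',np.median(Q[:,2]).round(1),'n',len(Q))
    return Q
E
python3 - <<'E'
from h import *
c=load('w2')
P=cloud(c); 
for p in((330,210),(460,210),(150,210),(400,218),(250,208)): print(p,P[p[1],p[0]].round(1))
for n,b in (('tile',(190,160,310,255)),('pad',(345,180,450,255)),('dish',(478,178,570,262)),('press',(55,180,120,230)),('cork',(0,140,50,185))):
    print(n); fit(c,b,7,70)
E
```

```text
(330, 210) [604.4 -70.4  -1.5]
(460, 210) [607.1  82.8   0. ]
(150, 210) [ 600.  -285.4   -1.2]
(400, 218) [611.8   9.8  10.4]
(250, 208) [ 596.4 -162.1    9.9]
tile
c [ 598.8 -162. ] L 105.9 W 78.7 length yaw deg -83.1 z med 12.8 n 6066
pad
c [615.5   8.5] L 81.6 W 52.7 length yaw deg 72.0 z med 10.6 n 3012
dish
c [618.  155.2] L 87.3 W 85.1 length yaw deg -59.6 z med 13.8 n 1936
press
c [ 580.7 -334.6] L 20.5 W 18.8 length yaw deg 12.4 z med 45.9 n 753
cork
c [ 534.4 -425. ] L 43.6 W 31.1 length yaw deg 84.9 z med 22.7 n 1050
```

```bash
python3 - <<'E'
from h import *
crop('w2',190,160,460,260,2.9,'w2c')
E
```

```text
(no output)
```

View pics/w2c.png

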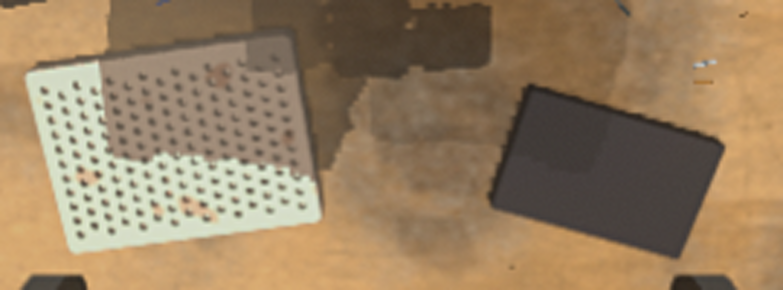

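```bash
python3 - <<'E'
from h import *
tomove([615.5,8.5,60],np.radians(162)); tomove([615.5,8.5,1.5],np.radians(162)); print(state()['joints'].round(2))
c=load('w1'); fit(c,(5,225,125,310),7,70); fit(c,(270,240,370,325),6,30); fit(c,(410,228,500,268),6,40)
c=load('top0'); fit(c,(325,180,365,220),7,70)
E
```

```text
off [17.24  8.74  6.01] dr [-1.276 -0.002  0.008]
off [23.09  8.78  5.99] dr [-1.276 -0.002  0.008]
[-0.11  0.38  0.21  1.8  -0.09  0.97  1.68]
c [ 598.2 -161.8] L 107.5 W 78.9 length yaw deg -83.2 z med 12.5 n 4863
c [618.8 154.1] L 83.9 W 83.9 length yaw deg -64.6 z med 12.9 n 1642
c [571.7 313.4] L 85.9 W 22.9 length yaw deg -81.2 z med 13.2 n 1224
c [ 600.2 -162.7] L 105.1 W 78.2 length yaw deg -83.0 z med 12.0 n 667
```

```bash
sed -i 's/for a in (yaw,yaw+np.pi):/for a in (yaw,):/' h.py; python3 - <<'E'
from h import *
tomove([615.5,8.5,60],np.radians(-18)); 
E
```

```text
off [17.24  8.74  6.01] dr [1.865 0.009 0.002]
```

Request:
{"method": "move_arm", "body": {"targets": [{"offset": [2,1.6,1.2],"dr": [0.14,0,0],"gripper": 0.9},{"offset": [4,3.2,2.4],"dr": [0.28,0,0],"gripper": 0.9},{"offset": [6,4.8,3.6],"dr": [0.42,0,0],"gripper": 0.9},{"offset": [8,6.4,4.8],"dr": [0.56,0,0],"gripper": 0.9},{"offset": [10,8.7,6],"dr": [0.7,0,0],"gripper": 0.9}]}}

```text
time: 2.5
eef_pos: [615.3, 10.9, 131.5]
orientation: [0.562, 1.49, -0.57]
contact_force: [0.8, 0.4, 0.5]
width: 0.898
```

Request:
{"method": "move_arm", "body": {"targets": [{"offset": [2,0,0],"dr": [0.14,0,0],"gripper": 0.9},{"offset": [4,0,0],"dr": [0.28,0,0],"gripper": 0.9},{"offset": [6,0,0],"dr": [0.42,0,0],"gripper": 0.9},{"offset": [7,0,0],"dr": [0.56,0,0],"gripper": 0.9},{"offset": [7,0,0],"dr": [0.7,0,0],"gripper": 0.9}]}}

```text
time: 3.0
eef_pos: [613.8, 13.5, 59.3]
orientation: [1.098, 1.271, -1.106]
contact_force: [-0.3, 0.1, 0.4]
width: 0.898
```

```bash
python3 - <<'E'
from h import *
tomove([615.5,8.5,60],np.radians(-18)); print(state()['joints'].round(2))
E
```

```text
off [-0.07  0.09  0.52] dr [0.458 0.005 0.   ]
[-0.42  0.75  0.45  1.76 -0.45  0.74  0.41]
```

Request:
{"method": "move_arm", "body": {"targets": [{"offset": [0,0.1,0.5],"dr": [0.14,0,0],"gripper": 0.9},{"offset": [0,0.1,0.5],"dr": [0.28,0,0],"gripper": 0.9},{"offset": [0,0.1,0.5],"dr": [0.42,0,0],"gripper": 0.9},{"offset": [0,0.1,0.5],"dr": [0.46,0,0],"gripper": 0.9},{"offset": [0,0.1,0.5],"dr": [0.46,0,0],"gripper": 0.9}]}}

```text
time: 3.5
eef_pos: [615.2, 11.6, 58.8]
orientation: [1.433, 1.042, -1.439]
contact_force: [-0.2, 0.5, -0.7]
width: 0.899
```

```bash
python3 - <<'E'
from h import *
c=shot('wrist','w3'); tomove([615.5,8.5,1.5],np.radians(-18))
fit(c,(150,60,460,260),6,16)
E
```

```text
off [5.74 0.09 0.22] dr [ 0.001  0.004 -0.   ]
c [618.6  17.9] L 62.6 W 52.2 length yaw deg 72.2 z med 10.7 n 8613
```

View pics/w3.png

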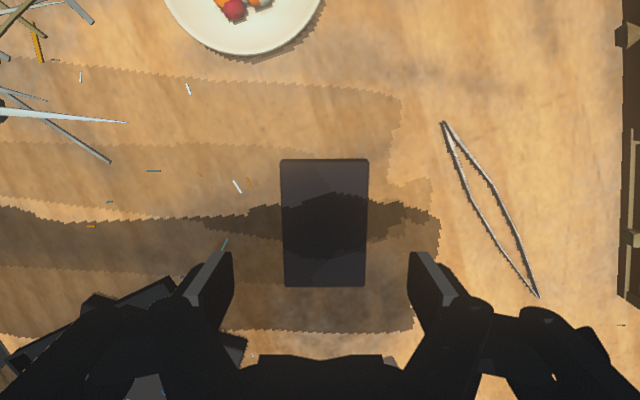

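The pad is square to the jaws, at (324,222) and centred between the fingers. Going down now.

Request:
{"method": "move_arm", "body": {"targets": [{"offset": [2,0.1,0.2],"dr": [0,0,0],"gripper": 0.9},{"offset": [4,0.1,0.2],"dr": [0,0,0],"gripper": 0.9},{"offset": [5.4,0.1,0.2],"dr": [0,0,0],"gripper": 0.9},{"offset": [5.7,0.1,0.2],"dr": [0,0,0],"gripper": 0.9},{"offset": [5.7,0.1,0.2],"dr": [0,0,0],"gripper": 0.9}]}}

```text
time: 4.05
eef_pos: [615.4, 8.9, 1.7]
orientation: [1.431, 1.043, -1.438]
contact_force: [0.3, 0.8, -0.7]
width: 0.898
```

```bash
python3 - <<'E'
from h import *
c=load('w3'); fit(c,(260,130,400,300),6,16)
tomove([615.5,8.5,1.5],np.radians(-18))
E
```

```text
c [615.7   8.7] L 81.9 W 52.2 length yaw deg 72.2 z med 10.7 n 10787
off [0.02 0.02 0.03] dr [0.002 0.004 0.001]
```

Request:
{"method": "move_arm", "body": {"targets": [{"offset": [0,0,0],"dr": [0,0,0],"gripper": 0.5},{"offset": [0,0,0],"dr": [0,0,0],"gripper": 0.5},{"offset": [0,0,0],"dr": [0,0,0],"gripper": 0.5},{"offset": [0,0,0],"dr": [0,0,0],"gripper": 0.5}], "newtons": 40}}

```text
time: 4.45
eef_pos: [616.2, 8.9, 2.9]
orientation: [1.432, 1.042, -1.437]
contact_force: [-1.1, -0.3, 4.9]
width: 0.591
```

Request:
{"method": "move_arm", "body": {"targets": [{"offset": [-1,0,0],"dr": [0,0,0],"gripper": 0.5},{"offset": [-2.5,0,0],"dr": [0,0,0],"gripper": 0.5},{"offset": [-4,0,0],"dr": [0,0,0],"gripper": 0.5},{"offset": [-6,0,0],"dr": [0,0,0],"gripper": 0.5},{"offset": [-6,0,0],"dr": [0,0,0],"gripper": 0.5}]}}

```text
time: 4.95
eef_pos: [618.6, 8.9, 66.5]
orientation: [1.436, 1.039, -1.432]
contact_force: [-0.1, -0.4, -1.1]
width: 0.59
```

```bash
python3 - <<'E'
from h import *
s=state();print(s['width'],s['contact_force'],s['eef_pos'])
c=shot('wrist','w4'); tomove([599,-162,60],np.radians(6.9))
fit(c,(260,130,400,300),40,90)
E
```

```text
0.589815970633862 [-0.14864829 -0.38368808 -1.07627317] [618.60451192   8.87726248  66.50834252]
off [ 0.54  3.48 16.86] dr [-0.432  0.003 -0.004]
c [624.9  19.5] L 60.9 W 57.5 length yaw deg -17.9 z med 74.2 n 15439
```

View pics/w4.png

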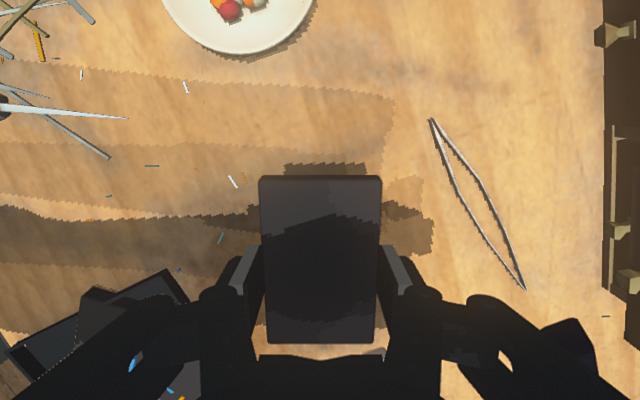

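The pad is held, showing at (320,260) from v=177 to 343. I'll check it is level and where it sits in the hand.

```bash
python3 - <<'E'
from h import *
c=load('w4'); P=cloud(c); Q=P[182:335,272:368].reshape(-1,3); 
A=np.c_[Q[:,:2]-Q[:,:2].mean(0),np.ones(len(Q))]; k,*_=np.linalg.lstsq(A,Q[:,2],rcond=None); print(k, Q.mean(0), np.std(Q[:,2]-A@k))
for p in((258,177),(382,177),(375,343),(267,343)): print(onplane(c,*p,k[2]).round(1))
E
```

```text
[2.67149953e-02 7.29409134e-02 7.46883843e+01] [618.50377042  13.40841533  74.68838431] 8.28093336619535
[606.1  56.6  74.7]
[654.3  41.   74.7]
[630.2 -36.8  74.7]
[581.  -20.7  74.7]
```

```bash
python3 - <<'E'
from h import *
c=load('w4'); P=cloud(c); Q=P[184:290,285:355].reshape(-1,3); print(np.percentile(Q[:,2],[1,25,50,75,99]))
A=np.c_[Q[:,:2]-Q[:,:2].mean(0),np.ones(len(Q))]; k,*_=np.linalg.lstsq(A,Q[:,2],rcond=None); print(k, np.std(Q[:,2]-A@k))
print(P[340,320],P[330,320],P[300,320])
E
```

```text
[72.85308771 73.80310235 74.20321805 74.6055007  75.641876  ]
[4.06263621e-02 1.20435232e-01 7.46719548e+01] 7.745627014357904
[605.51878415 -27.46161737  73.94793463] [607.36187355 -21.75942666  74.28790521] [612.35917387  -6.31498789  74.04891937]
```

Request:
{"method": "move_arm", "body": {"targets": [{"offset": [0,0.8,4],"dr": [-0.1,0,0],"gripper": 0.5},{"offset": [0,1.6,8],"dr": [-0.2,0,0],"gripper": 0.5},{"offset": [0.2,2.4,12],"dr": [-0.3,0,0],"gripper": 0.5},{"offset": [0.5,3.3,16],"dr": [-0.4,0,0],"gripper": 0.5},{"offset": [0.5,3.5,16.9],"dr": [-0.43,0,0],"gripper": 0.5}]}}

```text
time: 5.5
eef_pos: [596.6, -169.8, 60.1]
orientation: [1.12, 1.254, -1.128]
contact_force: [-0.5, -0.8, -1.7]
width: 0.594
```

Request:
{"method": "move_arm", "body": {"targets": [{"offset": [0,0,0],"dr": [0,0,0],"gripper": 0.5},{"offset": [0,0,0],"dr": [0,0,0],"gripper": 0.5}]}}

```text
time: 5.7
eef_pos: [595.9, -170.1, 59.4]
orientation: [1.121, 1.254, -1.13]
contact_force: [-0.8, 0.6, -0.8]
width: 0.588
```

```bash
python3 - <<'E'
from h import *
c=shot('wrist','w5'); tomove([599,-162,60],np.radians(6.9)); print(state()['eef_pos'])
E
```

```text
off [-0.06  0.33 -0.63] dr [-0.007  0.007 -0.   ]
[ 596.41258027 -168.66345232   59.4902346 ]
```

View pics/w5.png

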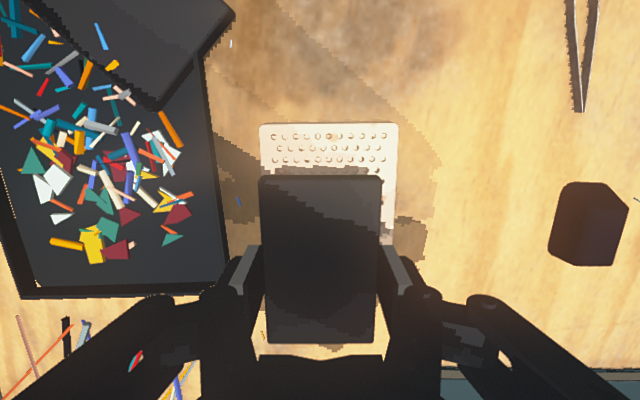

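Request:
{"method": "move_arm", "body": {"targets": [{"offset": [1,0.3,-0.6],"dr": [0,0.006,0],"gripper": 0.5},{"offset": [2,0.3,-0.6],"dr": [0,0.006,0],"gripper": 0.5},{"offset": [2.8,0.3,-0.6],"dr": [0,0.006,0],"gripper": 0.5},{"offset": [3,0.3,-0.6],"dr": [0,0.006,0],"gripper": 0.5},{"offset": [3,0.3,-0.6],"dr": [0,0.006,0],"gripper": 0.5}]}}

```text
time: 6.25
eef_pos: [598.3, -162.5, 28.8]
orientation: [1.124, 1.261, -1.126]
contact_force: [0.4, -0.1, -1.8]
width: 0.593
```

```bash
python3 - <<'E'
from h import *
c=shot('wrist','w6'); tomove([599,-162,17],np.radians(6.9)); print(state()['eef_pos'])
z=28.5+11-2.5-.8
E
```

```text
off [ 1.23  0.04 -0.07] dr [-0.007  0.001  0.   ]
[ 598.63960742 -162.69454708   29.26687628]
```

View pics/w6.png

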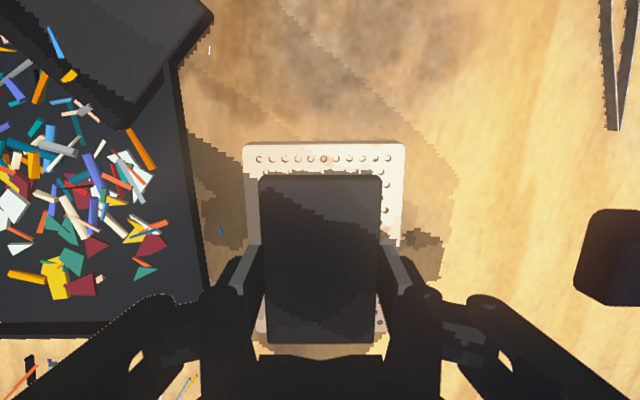

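```bash
python3 - <<'E'
from h import *
crop('w6',230,130,420,350,2.7,'w6c')
c=load('w6'); P=cloud(c); print(np.median(P[185:290,285:355,2]), np.median(P[146:150,250:395,2]))
E
```

```text
36.44099960480186 13.14595205681789
```

View pics/w6c.png

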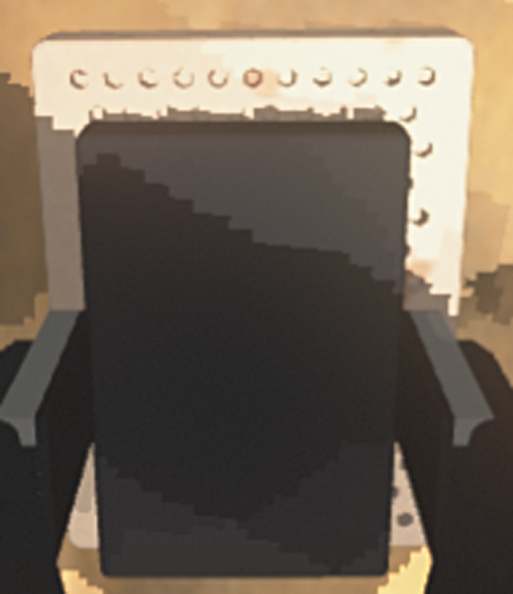

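```bash
python3 - <<'E'
from h import *
c=load('w6'); f=lambda x,y,z:onplane(c,230+x/2.7-.5+.2,130+y/2.7-.3,z)
s=state(); M=R.from_rotvec(s['orientation']).as_matrix()
t=[f(*p,13.2) for p in((33,40),(473,40),(432,548),(68,548))]; p=[f(*q,36.5) for q in((77,124),(411,124),(388,577),(103,577))]
for n,q in(('tile',t),('pad',p)):
    L=[(M.T@(x-s['eef_pos'])).round(1)[1:] for x in q]; print(n,np.mean(q,0).round(1),L, np.mean(L,0))
E
```

```text
tile [ 598.5 -162.3   13.2] [array([-38.1, -52.6]), array([ 38.3, -52.6]), array([37.4, 51.7]), array([-37.9,  51.8])] [-0.075 -0.425]
pad [ 597.2 -161.3   36.5] [array([-26.7, -42.7]), array([ 23.9, -42.7]), array([24.2, 39.6]), array([-26.6,  39.6])] [-1.3  -1.55]
```

Request:
{"method": "move_arm", "body": {"targets": [{"offset": [0.5,0.12,0.05],"dr": [0,0,0],"gripper": 0.5},{"offset": [1.0,0.12,0.05],"dr": [0,0,0],"gripper": 0.5},{"offset": [1.2,0.12,0.05],"dr": [0,0,0],"gripper": 0.5},{"offset": [1.2,0.12,0.05],"dr": [0,0,0],"gripper": 0.5}]}}

```text
time: 6.7
eef_pos: [599.7, -163.0, 16.9]
orientation: [1.125, 1.261, -1.126]
contact_force: [-0.9, 0.3, -1.1]
width: 0.589
```

Request:
{"method": "move_arm", "body": {"targets": [{"offset": [0,0,0],"dr": [0,0,0],"gripper": 0.5}]}}

```text
time: 6.8
eef_pos: [599.7, -163.1, 16.9]
orientation: [1.125, 1.261, -1.126]
contact_force: [0.3, 0.9, -1.5]
width: 0.589
```

Request:
{"method": "move_arm", "body": {"targets": [{"offset": [0.1,0,0],"dr": [0,0,0],"gripper": 0.5},{"offset": [0.12,0,0],"dr": [0,0,0],"gripper": 0.5}]}}

```text
time: 7.0
eef_pos: [599.8, -163.1, 16.5]
orientation: [1.125, 1.261, -1.126]
contact_force: [-2.6, 1.0, 5.9]
width: 0.591
```

Contact is felt (+6 N against -1.5 N before), so I'll release.

Request:
{"method": "move_arm", "body": {"targets": [{"offset": [0,0,0],"dr": [0,0,0],"gripper": 0.7},{"offset": [0,0,0],"dr": [0,0,0],"gripper": 0.7},{"offset": [-0.5,0,0],"dr": [0,0,0],"gripper": 0.7},{"offset": [-3,0,0],"dr": [0,0,0],"gripper": 0.7},{"offset": [-7,0,0],"dr": [0,0,0],"gripper": 0.7}]}}

```text
time: 7.5
eef_pos: [598.0, -162.5, 85.4]
orientation: [1.124, 1.265, -1.128]
contact_force: [0.6, -0.5, 0.2]
width: 0.698
```

Request:
{"method": "move_arm", "body": {"targets": [{"offset": [-4,0,0],"dr": [0,0,0],"gripper": 0.7},{"offset": [-8,0,0],"dr": [0,0,0],"gripper": 0.7},{"offset": [-8,0,0],"dr": [0,0,0],"gripper": 0.7}]}}

```text
time: 7.8
eef_pos: [602.0, -164.2, 171.5]
orientation: [1.127, 1.255, -1.123]
contact_force: [0.6, -0.1, -0.8]
width: 0.704
```

```bash
python3 - <<'E'
from h import *
c=shot('wrist','w7'); print(state()['eef_pos'])
tomove([581,-334.6,130],0.1)
E
```

```text
[ 600.40521115 -163.31636403  168.68253102]
off [ 3.87 -3.86 16.8 ] dr [ 0.013  0.001 -0.001]
```

View pics/w7.png

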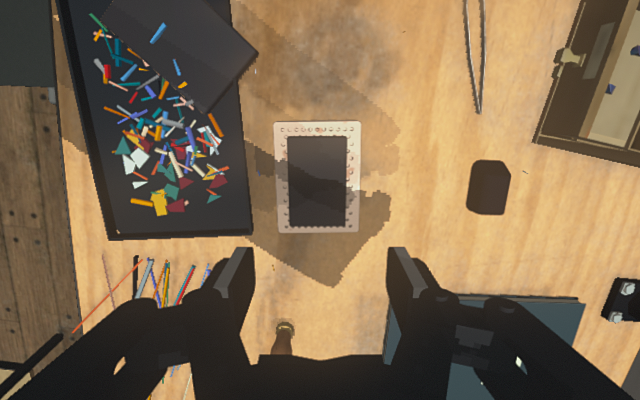

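```bash
python3 - <<'E'
from h import *
c=load('w7'); fit(c,(265,110,375,245),6,19); fit(c,(280,125,360,235),20,40); crop('w7',265,110,375,245,4.4,'w7c')
P=cloud(c); print(P[180,320],P[128,283])
E
```

```text
c [ 599.1 -162.1] L 105.1 W 78.2 length yaw deg -83.0 z med 13.1 n 4235
c [ 598.7 -163.1] L 81.7 W 52.1 length yaw deg -83.5 z med 24.1 n 5245
[ 600.81168363 -159.71127082   24.23897857] [ 563.18773044 -119.63091885    9.15417164]
```

View pics/w7c.png

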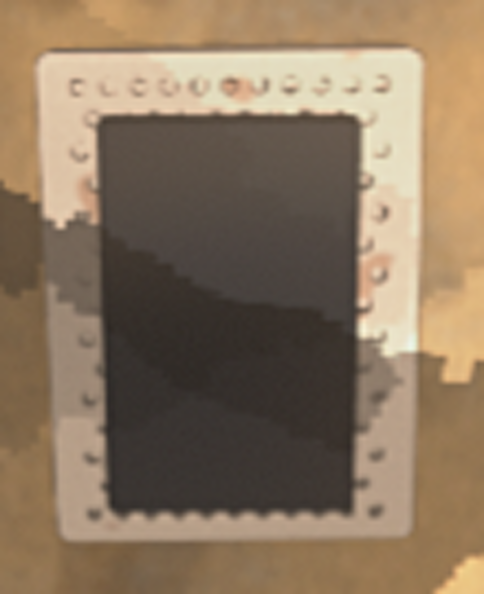

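The pad sits on the tile at (318,180), centred to about 1 mm, with yaw within 0.5°. The press foot shows at (285,325). Next, over the press.

Request:
{"method": "move_arm", "body": {"targets": [{"offset": [0,-1,4.5],"dr": [0,0,0],"gripper": 0.6},{"offset": [0,-2,9],"dr": [0,0,0],"gripper": 0.6},{"offset": [1,-3.2,13],"dr": [0,0,0],"gripper": 0.6},{"offset": [3,-3.9,16.8],"dr": [0,0,0],"gripper": 0.6},{"offset": [3,-3.9,16.8],"dr": [0,0,0],"gripper": 0.6}]}}

```text
time: 8.35
eef_pos: [575.4, -341.1, 135.4]
orientation: [1.128, 1.259, -1.137]
contact_force: [-1.1, -0.1, -0.3]
width: 0.601
```

```bash
python3 - <<'E'
from h import *
c=shot('wrist','w8'); print(state()['eef_pos'])
E
```

```text
[ 577.37536577 -337.71555782  136.2392816 ]
```

View pics/w8.png

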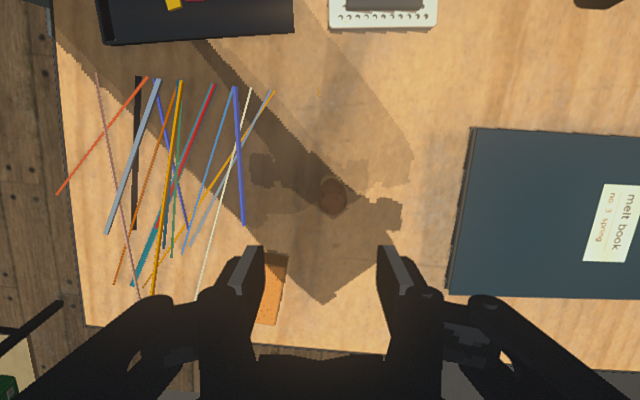

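```bash
python3 - <<'E'
from h import *
c=load('w8')
Q=fit(c,(310,165,360,225),15,80); Q=fit(c,(310,165,360,225),50,80); print(Q.max(0)); fit(c,(235,240,300,335),12,40)
crop('w8',300,160,370,230,8,'w8c')
E
```

```text
c [ 581.8 -335. ] L 20.6 W 18.6 length yaw deg 7.4 z med 57.7 n 837
c [ 581.4 -335.2] L 20.3 W 17.9 length yaw deg 19.0 z med 58.6 n 646
[ 591.88944675 -325.649822     62.97801439]
c [ 539.7 -435.6] L 60.4 W 19.7 length yaw deg 85.8 z med 23.4 n 1274
```

View pics/w8c.png

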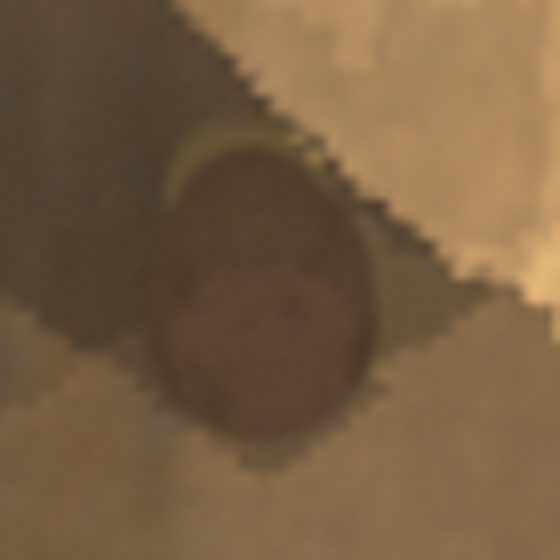

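```bash
python3 - <<'E'
from h import *
tomove([581.6,-334.8,22],np.radians(6.9))
E
```

```text
off [11.42  0.49 -0.25] dr [-0.013  0.     0.003]
```

Request:
{"method": "move_arm", "body": {"targets": [{"offset": [1,0.5,-0.25],"dr": [0,0,0],"gripper": 0.6},{"offset": [3,0.5,-0.25],"dr": [0,0,0],"gripper": 0.6},{"offset": [3,0.5,-0.25],"dr": [0,0,0],"gripper": 0.6}]}}

```text
time: 8.7
eef_pos: [581.3, -330.9, 102.8]
orientation: [1.127, 1.268, -1.131]
contact_force: [0.5, 0.2, -0.3]
width: 0.598
```

```bash
python3 - <<'E'
from h import *
tomove([581.6,-334.8,22],np.radians(6.9))
E
```

```text
off [8.08 0.04 0.42] dr [-0.01  -0.004  0.007]
```

Request:
{"method": "move_arm", "body": {"targets": [{"offset": [1.5,0,0.3],"dr": [0,0,0],"gripper": 0.6},{"offset": [3,0,0.4],"dr": [0,0,0],"gripper": 0.6},{"offset": [3,0,0.4],"dr": [0,0,0],"gripper": 0.6}]}}

```text
time: 9.0
eef_pos: [580.1, -333.5, 70.0]
orientation: [1.127, 1.272, -1.132]
contact_force: [-0.5, 0.5, 0.0]
width: 0.599
```

```bash
python3 - <<'E'
from h import *
tomove([581.6,-334.8,22],np.radians(6.9))
E
```

```text
off [4.8  0.18 0.18] dr [-0.01  -0.007  0.011]
```

Request:
{"method": "move_arm", "body": {"targets": [{"offset": [1.5,0.15,0.2],"dr": [0,-0.005,0.01],"gripper": 0.6},{"offset": [3,0.15,0.2],"dr": [0,-0.005,0.01],"gripper": 0.6},{"offset": [4.5,0.15,0.2],"dr": [0,-0.005,0.01],"gripper": 0.6},{"offset": [4.8,0.15,0.2],"dr": [0,-0.005,0.01],"gripper": 0.6},{"offset": [4.8,0.15,0.2],"dr": [0,-0.005,0.01],"gripper": 0.6}]}}

```text
time: 9.5
eef_pos: [580.9, -334.8, 21.3]
orientation: [1.128, 1.263, -1.128]
contact_force: [0.1, -0.8, 0.0]
width: 0.6
```

Request:
{"method": "move_arm", "body": {"targets": [{"offset": [0,0,0],"dr": [0,0,0],"gripper": 0.6}]}}

```text
time: 9.6
eef_pos: [581.3, -335.3, 21.9]
orientation: [1.128, 1.262, -1.127]
contact_force: [-0.2, -0.5, 0.6]
width: 0.599
```

```bash
python3 - <<'E'
from h import *
tomove([581.6,-334.8,22],np.radians(6.9)); c=shot('wrist','w9');crop('w9',200,100,440,300,3,'w9c')
E
```

```text
off [-0.01  0.03 -0.04] dr [-0.01  -0.002  0.001]
```

View pics/w9c.png

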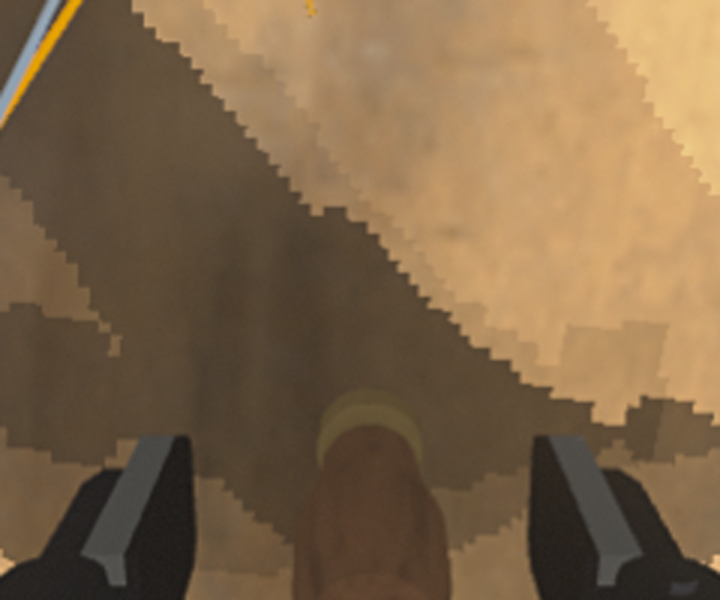

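Request:
{"method": "move_arm", "body": {"targets": [{"offset": [0,0,0],"dr": [0,0,0],"gripper": 0.1},{"offset": [0,0,0],"dr": [0,0,0],"gripper": 0.1},{"offset": [0,0,0],"dr": [0,0,0],"gripper": 0.1},{"offset": [0,0,0],"dr": [0,0,0],"gripper": 0.1},{"offset": [0,0,0],"dr": [0,0,0],"gripper": 0.1}], "newtons": 40}}

```text
time: 10.15
eef_pos: [581.8, -335.5, 22.6]
orientation: [1.128, 1.26, -1.127]
contact_force: [-1.1, 1.0, 5.5]
width: 0.24
```

Request:
{"method": "move_arm", "body": {"targets": [{"offset": [-1,0,0],"dr": [0,0,0],"gripper": 0.1},{"offset": [-2.5,0,0],"dr": [0,0,0],"gripper": 0.1},{"offset": [-4,0,0],"dr": [0,0,0],"gripper": 0.1},{"offset": [-6,0,0],"dr": [0,0,0],"gripper": 0.1},{"offset": [-6,0,0],"dr": [0,0,0],"gripper": 0.1}]}}

```text
time: 10.65
eef_pos: [583.8, -337.1, 86.7]
orientation: [1.128, 1.254, -1.125]
contact_force: [-0.2, -0.8, 0.1]
width: 0.241
```

```bash
python3 - <<'E'
from h import *
tomove([599,-163,85],np.radians(6.9)); c=shot('wrist','w10');crop('w10',200,100,440,300,3,'w10c')
E
```

```text
off [  0.14   3.43 -17.14] dr [-0.01   0.002 -0.005]
```

View pics/w10c.png

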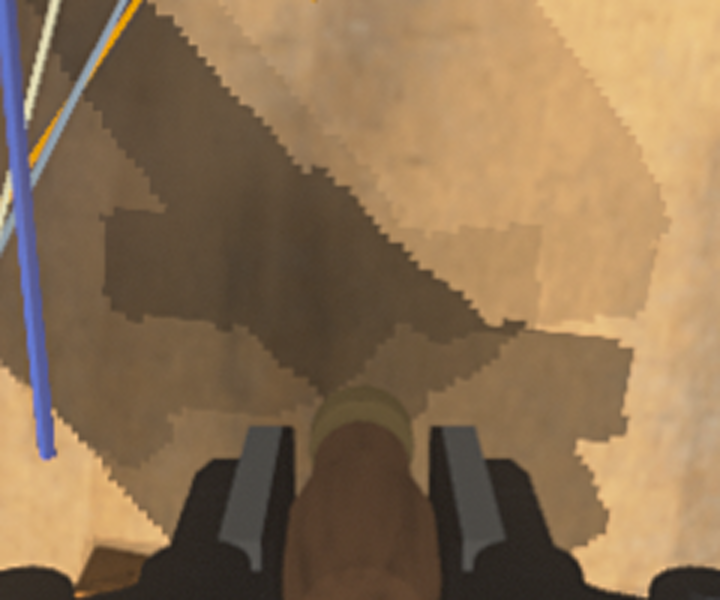

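The press is held upright. Carrying it over the pad.

Request:
{"method": "move_arm", "body": {"targets": [{"offset": [0,0.8,-4],"dr": [0,0,0],"gripper": 0.1},{"offset": [0,1.6,-8],"dr": [0,0,0],"gripper": 0.1},{"offset": [0.1,2.5,-12],"dr": [0,0,0],"gripper": 0.1},{"offset": [0.1,3.2,-16],"dr": [0,0,0],"gripper": 0.1},{"offset": [0.1,3.4,-17.1],"dr": [0,0,0],"gripper": 0.1}]}}

```text
time: 11.2
eef_pos: [598.3, -155.5, 82.8]
orientation: [1.126, 1.264, -1.119]
contact_force: [0.1, 0.7, -0.7]
width: 0.242
```

Request:
{"method": "move_arm", "body": {"targets": [{"offset": [0,0,0],"dr": [0,0,0],"gripper": 0.1},{"offset": [0,0,0],"dr": [0,0,0],"gripper": 0.1}]}}

```text
time: 11.4
eef_pos: [598.0, -155.6, 82.5]
orientation: [1.125, 1.265, -1.119]
contact_force: [-0.5, -0.2, -1.0]
width: 0.24
```

```bash
python3 - <<'E'
from h import *
tomove([598.9,-163,60],np.radians(6.9)); tomove([598.9,-163,48],np.radians(6.9));
E
```

```text
off [ 2.25 -0.    0.76] dr [-0.003 -0.004 -0.001]
off [ 3.45 -0.    0.76] dr [-0.003 -0.004 -0.001]
```

Request:
{"method": "move_arm", "body": {"targets": [{"offset": [1,0,0.4],"dr": [0,0,0],"gripper": 0.1},{"offset": [2,0,0.75],"dr": [0,0,0],"gripper": 0.1},{"offset": [2.8,0,0.75],"dr": [0,0,0],"gripper": 0.1},{"offset": [2.8,0,0.75],"dr": [0,0,0],"gripper": 0.1}]}}

```text
time: 11.8
eef_pos: [597.4, -163.6, 52.6]
orientation: [1.125, 1.267, -1.122]
contact_force: [0.1, 0.2, -0.6]
width: 0.246
```

```bash
python3 - <<'E'
from h import *
tomove([598.9,-163,48],np.radians(6.9)); c=shot('wrist','w11'); crop('w11',240,120,400,300,3.3,'w11c')
E
```

```text
off [ 0.46  0.15 -0.04] dr [-0.004 -0.005  0.002]
```

View pics/w11c.png

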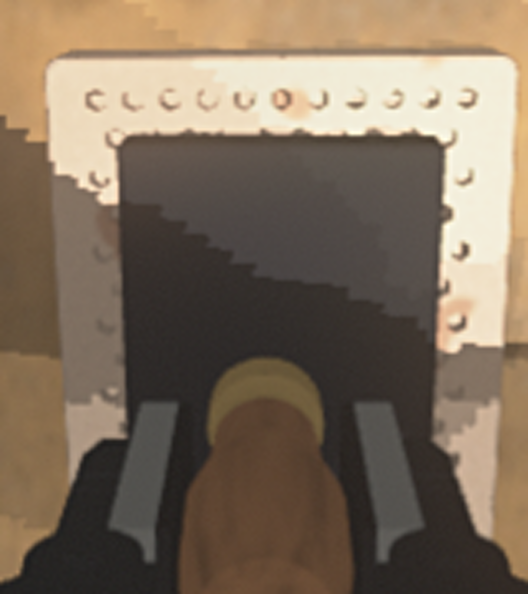

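```bash
python3 - <<'E'
from h import *
c=load('w11'); f=lambda x,y,z:onplane(c,240+x/3.3-.35,120+y/3.3-.35,z)
s=state(); M=R.from_rotvec(s['orientation']).as_matrix()
g=lambda p:(M.T@(p-s['eef_pos'])).round(1)[1:]
print(s['eef_pos'])
print('pad far edge',g(f(120,135,25)),g(f(444,135,25)),'at 400',g(f(127,400,25)),g(f(437,400,25)))
for z in(30,36,42): print('foot',z,g(f(208,412,z)),g(f(325,412,z)),'front',g(f(266,357,z)))
Q=fit(c,(255,150,375,260),20,28)
E
```

```text
[ 598.08412704 -163.37525324   53.3974837 ]
pad far edge [-24.3 -42.5] [ 25.9 -42.4] at 400 [-24.8   1.8] [26.6  1.8]
foot 30 [-11.1   1.7] [7.8 1.7] front [-1.7 -7.8]
foot 36 [-10.7  -0.9] [ 7.5 -0.9] front [ -1.7 -10.1]
foot 42 [-10.4  -3.6] [ 7.1 -3.6] front [ -1.7 -12.4]
c [ 597.3 -149.6] L 54.9 W 52.2 length yaw deg -83.3 z med 24.1 n 7700
```

Request:
{"method": "move_arm", "body": {"targets": [{"offset": [0.1,0.23,-0.1],"dr": [0,0,0],"gripper": 0.1},{"offset": [0.3,0.23,-0.1],"dr": [0,0,0],"gripper": 0.1},{"offset": [0.4,0.23,-0.1],"dr": [0,0,0],"gripper": 0.1},{"offset": [0.4,0.23,-0.1],"dr": [0,0,0],"gripper": 0.1}]}}

```text
time: 12.25
eef_pos: [600.3, -161.9, 49.4]
orientation: [1.125, 1.266, -1.121]
contact_force: [0.3, 0.0, 0.4]
width: 0.239
```

```bash
python3 - <<'E'
from h import *
tomove([598.9,-163,48],np.radians(6.9)); c=shot('wrist','w12'); crop('w12',240,120,400,300,3.3,'w12c')
E
```

```text
off [ 0.14 -0.15  0.09] dr [-0.003 -0.004  0.001]
```

View pics/w12c.png

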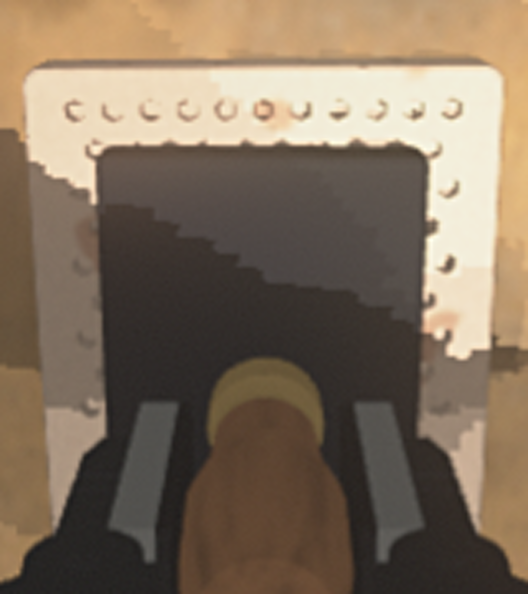

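The foot is centred across the pad (266 against 263 in the crop). Lowering until it touches.

Request:
{"method": "move_arm", "body": {"targets": [{"offset": [0.15,0,0],"dr": [0,0.003,0],"gripper": 0.1},{"offset": [0.2,0,0],"dr": [0,0.003,0],"gripper": 0.1}]}}

```text
time: 12.5
eef_pos: [600.3, -162.1, 47.5]
orientation: [1.127, 1.268, -1.12]
contact_force: [1.0, 0.2, -1.4]
width: 0.24
```

```bash
python3 - <<'E'
from h import *
tomove([598.9,-163,48],np.radians(6.9));print(state()['eef_pos'],state()['contact_force'])
E
```

```text
off [-0.05 -0.15  0.08] dr [-0.004 -0.007  0.   ]
[ 600.2593558  -162.07509291   47.45693108] [ 0.95006454  0.2148019  -1.43437645]
```

Request:
{"method": "move_arm", "body": {"targets": [{"offset": [0.08,0,0],"dr": [0,-0.006,0],"gripper": 0.1},{"offset": [0.1,0,0],"dr": [0,-0.006,0],"gripper": 0.1}]}}

```text
time: 12.7
eef_pos: [600.3, -162.4, 47.1]
orientation: [1.123, 1.263, -1.122]
contact_force: [-1.6, -0.2, 6.8]
width: 0.243
```

Request:
{"method": "move_arm", "body": {"targets": [{"offset": [0,0,0],"dr": [0,0,0],"gripper": 0.3},{"offset": [0,0,0],"dr": [0,0,0],"gripper": 0.5},{"offset": [0,0,0],"dr": [0,0,0],"gripper": 0.6},{"offset": [0,0,0],"dr": [0,0,0],"gripper": 0.6}]}}

```text
time: 13.1
eef_pos: [600.3, -162.3, 47.0]
orientation: [1.123, 1.263, -1.122]
contact_force: [-0.2, 1.1, -0.1]
width: 0.6
```

Request:
{"method": "move_arm", "body": {"targets": [{"offset": [-1.5,0,0],"dr": [0,0,0],"gripper": 0.6},{"offset": [-4,0,0],"dr": [0,0,0],"gripper": 0.6},{"offset": [-8,0,0],"dr": [0,0,0],"gripper": 0.6},{"offset": [-11,0,0],"dr": [0,0,0],"gripper": 0.6},{"offset": [-12,0,0],"dr": [0,0,0],"gripper": 0.6}]}}

```text
time: 13.6
eef_pos: [602.3, -163.4, 171.6]
orientation: [1.125, 1.257, -1.119]
contact_force: [0.5, 0.5, 0.0]
width: 0.601
```

```bash
python3 - <<'E'
from h import *
c=shot('wrist','w13'); print(state()['eef_pos'])
fit(c,(265,110,385,260),6,18); fit(c,(270,120,380,250),20,30); fit(c,(270,120,380,290),45,95); fit(c,(270,120,380,290),75,95)
tomove([534,-434,170],0)
E
```

```text
[ 602.30449839 -163.24312844  171.39131522]
c [ 599.1 -162.1] L 105.3 W 78.4 length yaw deg -83.0 z med 13.0 n 4230
c [ 598.8 -163.2] L 81.9 W 52.1 length yaw deg -83.4 z med 24.2 n 4403
c [ 599.  -162.1] L 20.8 W 18.6 length yaw deg 26.7 z med 82.4 n 737
c [ 599.4 -162.3] L 19.9 W 18.3 length yaw deg -0.5 z med 83.2 n 568
off [ 0.11 -9.93 26.1 ] dr [ 0.117  0.    -0.005]
```

View pics/w13.png

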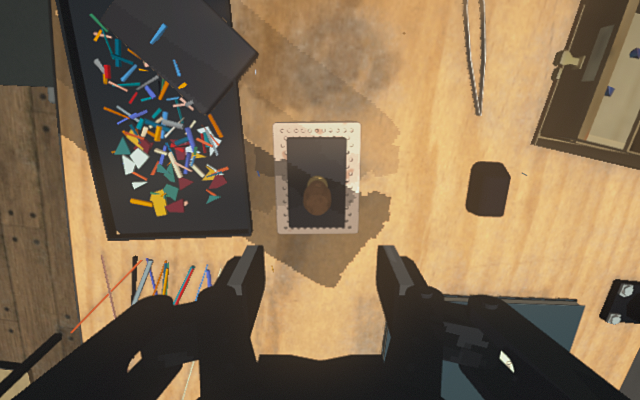

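The press stands at (317,195) on the pad, within about 1 mm of the centre. Now the cork.

Request:
{"method": "move_arm", "body": {"targets": [{"offset": [0,-1.7,4.5],"dr": [0.05,0,0],"gripper": 0.6},{"offset": [0,-3.4,9],"dr": [0.1,0,0],"gripper": 0.6},{"offset": [0,-5.1,13.5],"dr": [0.15,0,0],"gripper": 0.6},{"offset": [0.5,-6.8,18],"dr": [0.2,0,0],"gripper": 0.6},{"offset": [1,-8.5,22.5],"dr": [0.2,0,0],"gripper": 0.6}]}}

```text
time: 14.15
eef_pos: [543.1, -397.8, 160.1]
orientation: [1.274, 1.165, -1.267]
contact_force: [1.3, 0.1, 0.5]
width: 0.6
```

```bash
python3 - <<'E'
from h import *
tomove([534,-434,150],np.radians(-5))
E
```

```text
off [ 1.01 -0.61  3.69] dr [ 0.003 -0.001 -0.004]
```

Request:
{"method": "move_arm", "body": {"targets": [{"offset": [0.5,-0.6,3.7],"dr": [0,0,0],"gripper": 0.6},{"offset": [1,-0.6,3.7],"dr": [0,0,0],"gripper": 0.6},{"offset": [1,-0.6,3.7],"dr": [0,0,0],"gripper": 0.6}]}}

```text
time: 14.45
eef_pos: [532.4, -434.3, 148.2]
orientation: [1.276, 1.167, -1.27]
contact_force: [0.3, 0.1, -0.1]
width: 0.598
```

```bash
python3 - <<'E'
from h import *
c=shot('wrist','w14'); fit(c,(270,120,380,270),12,40); fit(c,(270,120,380,270),19,40); tomove([534,-434,50],np.radians(-5))
E
```

```text
c [ 534.1 -435.6] L 60.4 W 29.6 length yaw deg 84.5 z med 23.6 n 2559
c [ 534.2 -435.7] L 60.3 W 29.5 length yaw deg 84.3 z med 23.6 n 2520
off [ 9.87 -0.    0.14] dr [ 0.003 -0.003 -0.003]
```

View pics/w14.png

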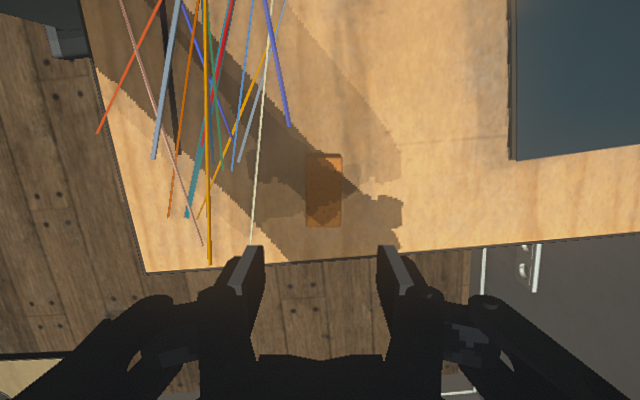

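The cork is at (323,190), clear of the glass rods. Going down onto it.

Request:
{"method": "move_arm", "body": {"targets": [{"offset": [2.5,0,0.3],"dr": [0.01,0,0],"gripper": 0.6},{"offset": [5,0,0.3],"dr": [0.01,0,0],"gripper": 0.6},{"offset": [7.5,0,0.3],"dr": [0.01,0,0],"gripper": 0.6},{"offset": [9,0,0.3],"dr": [0.01,0,0],"gripper": 0.6},{"offset": [9,0,0.3],"dr": [0.01,0,0],"gripper": 0.6}]}}

```text
time: 15.0
eef_pos: [533.6, -432.9, 56.5]
orientation: [1.282, 1.169, -1.274]
contact_force: [-0.3, 1.1, 0.4]
width: 0.599
```

```bash
python3 - <<'E'
from h import *
tomove([534.2,-435.6,4],np.radians(-5.6))
E
```

```text
off [5.24 0.09 0.3 ] dr [ 0.005 -0.006  0.   ]
```

Request:
{"method": "move_arm", "body": {"targets": [{"offset": [1.5,0.1,0.2],"dr": [0.005,-0.006,0],"gripper": 0.6},{"offset": [3,0.1,0.25],"dr": [0.005,-0.006,0],"gripper": 0.6},{"offset": [4.5,0.1,0.25],"dr": [0.005,-0.006,0],"gripper": 0.6},{"offset": [5.1,0.1,0.25],"dr": [0.005,-0.006,0],"gripper": 0.6},{"offset": [5.1,0.1,0.25],"dr": [0.005,-0.006,0],"gripper": 0.6}]}}

```text
time: 15.5
eef_pos: [533.6, -434.6, 4.1]
orientation: [1.281, 1.164, -1.282]
contact_force: [0.5, 0.2, 0.5]
width: 0.602
```

```bash
python3 - <<'E'
from h import *
tomove([534.2,-435.6,4],np.radians(-5.6))
E
```

```text
off [0.01 0.07 0.09] dr [ 0.    -0.001  0.002]
```

Request:
{"method": "move_arm", "body": {"targets": [{"offset": [0,0.05,0.05],"dr": [0,0,0],"gripper": 0.2},{"offset": [0,0.05,0.05],"dr": [0,0,0],"gripper": 0.2},{"offset": [0,0.05,0.05],"dr": [0,0,0],"gripper": 0.2},{"offset": [0,0.05,0.05],"dr": [0,0,0],"gripper": 0.2}], "newtons": 35}}

```text
time: 15.9
eef_pos: [534.3, -435.4, 4.6]
orientation: [1.281, 1.163, -1.281]
contact_force: [1.0, -0.3, 2.1]
width: 0.34
```

Request:
{"method": "move_arm", "body": {"targets": [{"offset": [-2,0,0],"dr": [0,0,0],"gripper": 0.2},{"offset": [-6,0,0],"dr": [0,0,0],"gripper": 0.2},{"offset": [-10,0,0],"dr": [0,0,0],"gripper": 0.2},{"offset": [-13,0,0],"dr": [0,0,0],"gripper": 0.2},{"offset": [-14.6,0,0],"dr": [0,0,0],"gripper": 0.2}]}}

```text
time: 16.4
eef_pos: [535.6, -437.0, 155.3]
orientation: [1.281, 1.158, -1.28]
contact_force: [-0.2, -0.2, -0.3]
width: 0.343
```

```bash
python3 - <<'E'
from h import *
tomove([608.7,-3,155],np.radians(-3.5))
c=shot('wrist','w15')
E
```

```text
off [-4.000e-02  3.030e+00 -4.391e+01] dr [-0.037  0.002 -0.003]
```

View pics/w15.png

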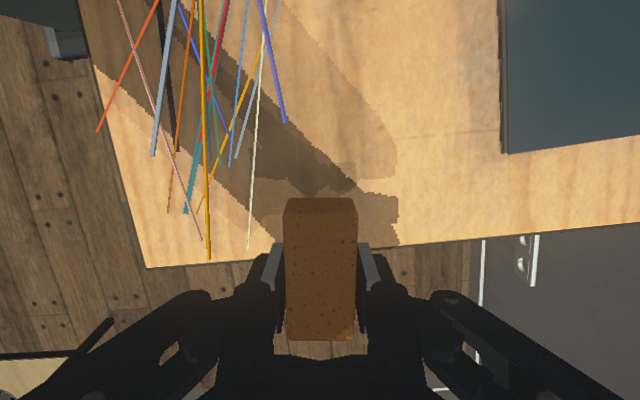

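The cork is held square. I'll carry it at z = 155, which clears the press (top at 87).

Request:
{"method": "move_arm", "body": {"targets": [{"offset": [0,0.4,-4.7],"dr": [0,0,0],"gripper": 0.2},{"offset": [0,0.8,-9.4],"dr": [0,0,0],"gripper": 0.2},{"offset": [0,1.2,-14.1],"dr": [0,0,0],"gripper": 0.2},{"offset": [0,1.6,-18.8],"dr": [-0.02,0,0],"gripper": 0.2},{"offset": [0,1.9,-23.5],"dr": [-0.03,0,0],"gripper": 0.2}]}}

```text
time: 16.95
eef_pos: [577.6, -203.0, 155.1]
orientation: [1.258, 1.173, -1.257]
contact_force: [0.3, -0.0, -0.0]
width: 0.343
```

```bash
python3 - <<'E'
from h import *
tomove([608.7,-3,150],np.radians(-3.5))
E
```

```text
off [  0.47   1.76 -20.17] dr [-0.006  0.002 -0.003]
```

Request:
{"method": "move_arm", "body": {"targets": [{"offset": [0,0.5,-4.7],"dr": [0,0,0],"gripper": 0.2},{"offset": [0,0.9,-9.4],"dr": [0,0,0],"gripper": 0.2},{"offset": [0,1.3,-14.1],"dr": [0,0,0],"gripper": 0.2},{"offset": [0.3,1.7,-18.5],"dr": [0,0,0],"gripper": 0.2},{"offset": [0.5,1.7,-20],"dr": [0,0,0],"gripper": 0.2}]}}

```text
time: 17.45
eef_pos: [607.8, 2.5, 148.2]
orientation: [1.254, 1.18, -1.252]
contact_force: [0.9, 0.5, 0.3]
width: 0.342
```

Request:
{"method": "move_arm", "body": {"targets": [{"offset": [0,0,0],"dr": [0,0,0],"gripper": 0.2}]}}

```text
time: 17.55
eef_pos: [607.1, 5.2, 147.0]
orientation: [1.25, 1.184, -1.25]
contact_force: [0.7, -0.0, -0.1]
width: 0.341
```

```bash
python3 - <<'E'
from h import *
tomove([608.7,-3,40],np.radians(-3.5)); c=shot('wrist','w16')
fit(c,(250,0,400,130),7,22)
E
```

```text
off [10.7   0.22  0.82] dr [ 0.006 -0.001  0.001]
c [618.1 131.1] L 84.4 W 39.7 length yaw deg -3.2 z med 13.6 n 2090
```

View pics/w16.png

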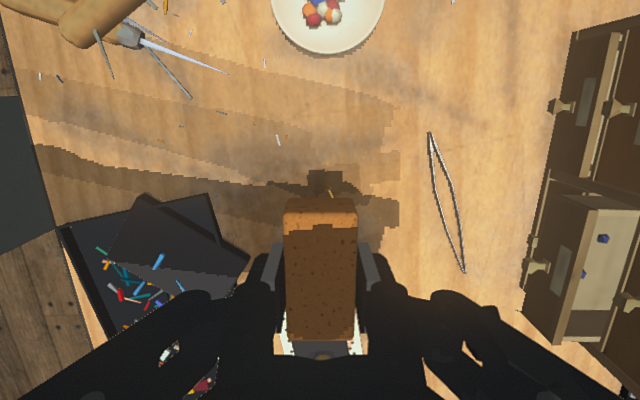

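The dish rim bottom is at (328,55). This gives the dish centre at about (618,154), matching the earlier fits. Lowering the cork.

Request:
{"method": "move_arm", "body": {"targets": [{"offset": [2.5,0.2,0.8],"dr": [0,0,0],"gripper": 0.2},{"offset": [5,0.2,0.8],"dr": [0,0,0],"gripper": 0.2},{"offset": [7.5,0.2,0.8],"dr": [0,0,0],"gripper": 0.2},{"offset": [10,0.2,0.8],"dr": [0,0,0],"gripper": 0.2},{"offset": [10.5,0.2,0.8],"dr": [0,0,0],"gripper": 0.2}]}}

```text
time: 18.1
eef_pos: [605.8, -6.6, 39.5]
orientation: [1.25, 1.185, -1.258]
contact_force: [-0.6, 0.1, -0.5]
width: 0.338
```

```bash
python3 - <<'E'
from h import *
tomove([608.7,-3,6],np.radians(-3.5)); print(state()['eef_pos'])
E
```

```text
off [ 3.35  0.29 -0.38] dr [0.001 0.001 0.006]
[605.81551507  -6.58400249  39.4752346 ]
```

Request:
{"method": "move_arm", "body": {"targets": [{"offset": [1.2,0.2,-0.2],"dr": [0,0,0.005],"gripper": 0.2},{"offset": [2.4,0.25,-0.3],"dr": [0,0,0.005],"gripper": 0.2},{"offset": [3.1,0.25,-0.3],"dr": [0,0,0.005],"gripper": 0.2},{"offset": [3.3,0.25,-0.3],"dr": [0,0,0.005],"gripper": 0.2},{"offset": [3.3,0.25,-0.3],"dr": [0,0,0.005],"gripper": 0.2}]}}

```text
time: 18.6
eef_pos: [608.4, -3.7, 6.5]
orientation: [1.252, 1.181, -1.254]
contact_force: [0.1, 0.2, -0.3]
width: 0.345
```

```bash
python3 - <<'E'
from h import *
tomove([608.7,-3,5],np.radians(-3.5)); print(state()['eef_pos'])
E
```

```text
off [ 0.15  0.03 -0.08] dr [0.002 0.001 0.001]
[608.38596281  -3.74572589   6.50827395]
```

Request:
{"method": "move_arm", "body": {"targets": [{"offset": [0.15,0.03,-0.05],"dr": [0,0,0],"gripper": 0.2},{"offset": [0.22,0.03,-0.05],"dr": [0,0,0],"gripper": 0.2}]}}

```text
time: 18.8
eef_pos: [609.2, -3.2, 4.7]
orientation: [1.252, 1.18, -1.253]
contact_force: [-1.1, -0.9, -0.4]
width: 0.342
```

Request:
{"method": "move_arm", "body": {"targets": [{"offset": [0.1,0,0],"dr": [0,0,0],"gripper": 0.2}]}}

```text
time: 18.9
eef_pos: [609.2, -3.1, 4.5]
orientation: [1.252, 1.181, -1.253]
contact_force: [-5.8, -0.0, 13.6]
width: 0.344
```

Contact (14 N). Releasing, lifting, then looking.

Request:
{"method": "move_arm", "body": {"targets": [{"offset": [-0.05,0,0],"dr": [0,0,0],"gripper": 0.6},{"offset": [-0.05,0,0],"dr": [0,0,0],"gripper": 0.6},{"offset": [-0.05,0,0],"dr": [0,0,0],"gripper": 0.6}]}}

```text
time: 19.2
eef_pos: [609.3, -3.1, 5.1]
orientation: [1.252, 1.181, -1.253]
contact_force: [-0.4, 0.0, -0.2]
width: 0.598
```

Request:
{"method": "move_arm", "body": {"targets": [{"offset": [-2,0,0],"dr": [0,0,0],"gripper": 0.6},{"offset": [-6,0,0],"dr": [0,0,0],"gripper": 0.6},{"offset": [-10,0,0],"dr": [0,0,0],"gripper": 0.6},{"offset": [-14,0,0],"dr": [0,0,0],"gripper": 0.6},{"offset": [-16,0,0],"dr": [0,0,0],"gripper": 0.6}]}}

```text
time: 19.7
eef_pos: [610.9, -3.4, 168.6]
orientation: [1.255, 1.177, -1.249]
contact_force: [0.1, -0.7, 0.3]
width: 0.602
```

```bash
python3 - <<'E'
from h import *
c=shot('wrist','w17'); fit(c,(270,120,380,270),15,40); fit(c,(270,0,400,105),7,18)
tomove([572,313,165],np.radians(8.5)); print(state()['eef_pos'])
E
```

```text
c [607.8  -2.9] L 59.8 W 29.5 length yaw deg 87.2 z med 23.6 n 2240
c [618.9 129.6] L 81.0 W 36.3 length yaw deg -3.0 z med 13.7 n 1657
off [  0.55  -5.9  -31.35] dr [-0.208 -0.    -0.007]
[612.15425302  -3.50389134 170.68125259]
```

View pics/w17.png

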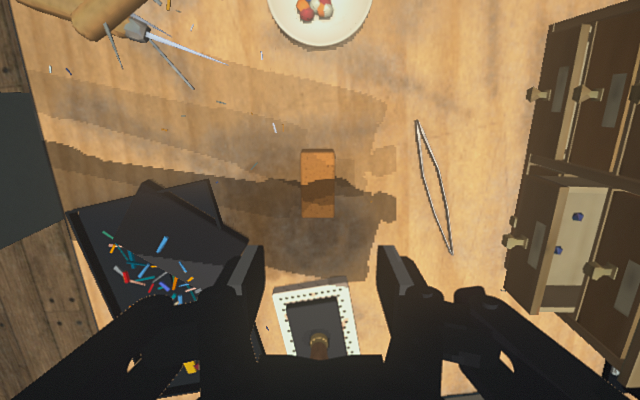

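The cork stands at (318,183), measured at (607.8,-2.9) with yaw 87.2° (ideal 86.5°). Now the stone.

Request:
{"method": "move_arm", "body": {"targets": [{"offset": [0,-0.9,-4.7],"dr": [-0.04,0,0],"gripper": 0.6},{"offset": [0,-1.8,-9.4],"dr": [-0.08,0,0],"gripper": 0.6},{"offset": [0,-2.7,-14.1],"dr": [-0.12,0,0],"gripper": 0.6},{"offset": [0,-3.6,-18.8],"dr": [-0.16,0,0],"gripper": 0.6},{"offset": [0,-4.5,-23.5],"dr": [-0.2,0,0],"gripper": 0.6}]}}

```text
time: 20.25
eef_pos: [580.6, 235.7, 170.4]
orientation: [1.107, 1.268, -1.099]
contact_force: [1.2, 0.5, -0.5]
width: 0.6
```

```bash
python3 - <<'E'
from h import *
tomove([572,313,150],np.radians(8.8)); print(state()['eef_pos'])
E
```

```text
off [ 2.03  0.23 -7.78] dr [-0.012  0.001 -0.007]
[580.57744998 235.68782682 170.36129599]
```

Request:
{"method": "move_arm", "body": {"targets": [{"offset": [0.5,0.2,-4],"dr": [-0.01,0,0],"gripper": 0.6},{"offset": [1.5,0.2,-7.5],"dr": [-0.01,0,0],"gripper": 0.6},{"offset": [2,0.2,-7.5],"dr": [-0.01,0,0],"gripper": 0.6}]}}

```text
time: 20.55
eef_pos: [569.0, 317.9, 148.6]
orientation: [1.094, 1.28, -1.084]
contact_force: [-0.2, 0.1, -0.4]
width: 0.592
```

```bash
python3 - <<'E'
from h import *
c=shot('wrist','w18'); fit(c,(270,100,390,270),7,40); tomove([572,313,50],np.radians(8.8)); print(state()['eef_pos'])
E
```

```text
c [573.  313.9] L 84.9 W 21.7 length yaw deg -81.1 z med 13.5 n 2461
off [9.81 0.17 0.09] dr [ 0.004  0.    -0.005]
[569.76462004 313.55759919 148.06169071]
```

View pics/w18.png

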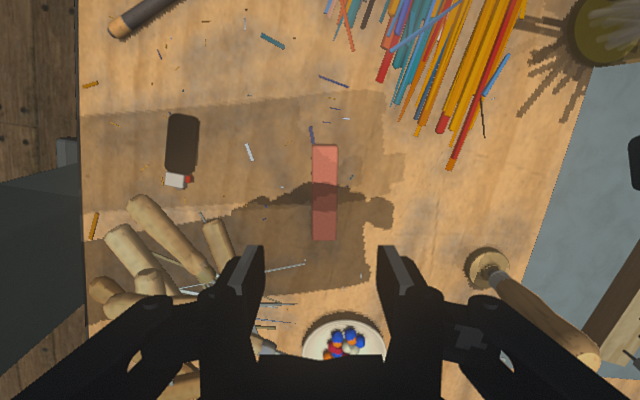

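The stone is at (325,190), clear of the handles. Descending.

Request:
{"method": "move_arm", "body": {"targets": [{"offset": [2.5,0.3,0.1],"dr": [0,0,0],"gripper": 0.5},{"offset": [5,0.3,0.1],"dr": [0,0,0],"gripper": 0.5},{"offset": [7.5,0.3,0.1],"dr": [0,0,0],"gripper": 0.5},{"offset": [9.8,0.3,0.1],"dr": [0,0,0],"gripper": 0.5},{"offset": [9.8,0.3,0.1],"dr": [0,0,0],"gripper": 0.5}]}}

```text
time: 21.1
eef_pos: [571.5, 310.1, 47.1]
orientation: [1.091, 1.277, -1.096]
contact_force: [0.8, -0.2, 0.1]
width: 0.499
```

```bash
python3 - <<'E'
from h import *
tomove([573,313.9,4],np.radians(8.9))
E
```

```text
off [ 4.31  0.21 -0.36] dr [0.    0.003 0.001]
```

Request:
{"method": "move_arm", "body": {"targets": [{"offset": [1.5,0.2,-0.3],"dr": [0,0.003,0],"gripper": 0.5},{"offset": [3,0.2,-0.3],"dr": [0,0.003,0],"gripper": 0.5},{"offset": [4,0.2,-0.3],"dr": [0,0.003,0],"gripper": 0.5},{"offset": [4.3,0.2,-0.3],"dr": [0,0.003,0],"gripper": 0.5},{"offset": [4.3,0.2,-0.3],"dr": [0,0.003,0],"gripper": 0.5}]}}

```text
time: 21.6
eef_pos: [572.9, 313.1, 3.7]
orientation: [1.093, 1.279, -1.095]
contact_force: [-0.4, -0.8, -0.6]
width: 0.495
```

```bash
python3 - <<'E'
from h import *
tomove([573,313.9,4],np.radians(8.9))
E
```

```text
off [-0.03  0.02 -0.07] dr [0.    0.001 0.001]
```

Request:
{"method": "move_arm", "body": {"targets": [{"offset": [0,0.02,-0.05],"dr": [0,0,0],"gripper": 0.1},{"offset": [0,0.02,-0.05],"dr": [0,0,0],"gripper": 0.1},{"offset": [0,0.02,-0.05],"dr": [0,0,0],"gripper": 0.1},{"offset": [0,0.02,-0.05],"dr": [0,0,0],"gripper": 0.1},{"offset": [0,0.02,-0.05],"dr": [0,0,0],"gripper": 0.1}], "newtons": 35}}

```text
time: 22.1
eef_pos: [573.6, 313.9, 4.5]
orientation: [1.094, 1.279, -1.094]
contact_force: [-0.8, -0.9, 6.7]
width: 0.248
```

Request:
{"method": "move_arm", "body": {"targets": [{"offset": [-1.5,0,0],"dr": [0,0,0],"gripper": 0.1},{"offset": [-4,0,0],"dr": [0,0,0],"gripper": 0.1},{"offset": [-7,0,0],"dr": [0,0,0],"gripper": 0.1},{"offset": [-9,0,0],"dr": [0,0,0],"gripper": 0.1},{"offset": [-9,0,0],"dr": [0,0,0],"gripper": 0.1}]}}

```text
time: 22.6
eef_pos: [575.6, 314.8, 98.2]
orientation: [1.098, 1.277, -1.089]
contact_force: [0.0, -0.2, -0.8]
width: 0.242
```

```bash
python3 - <<'E'
from h import *
c=shot('wrist','w19');print(state()['width'])
tomove([608,-3,95],np.radians(-2.8))
E
```

```text
0.24311062053269045
off [ 0.08 -1.6  31.88] dr [ 0.205 -0.001 -0.002]
```

View pics/w19.png

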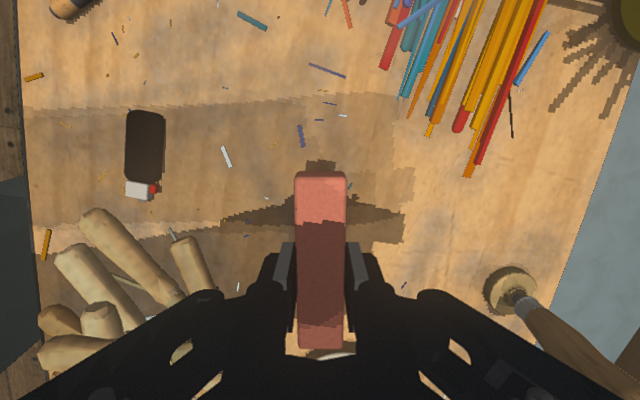

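The stone is held level. Carrying it over the cork.

Request:
{"method": "move_arm", "body": {"targets": [{"offset": [0,-0.3,4.6],"dr": [0.03,0,0],"gripper": 0.1},{"offset": [0,-0.6,9.2],"dr": [0.06,0,0],"gripper": 0.1},{"offset": [0,-0.9,13.8],"dr": [0.09,0,0],"gripper": 0.1},{"offset": [0,-1.1,18.4],"dr": [0.12,0,0],"gripper": 0.1},{"offset": [0,-1.3,23],"dr": [0.16,0,0],"gripper": 0.1}]}}

```text
time: 23.15
eef_pos: [596.0, 83.4, 94.7]
orientation: [1.214, 1.208, -1.213]
contact_force: [1.0, -0.0, -1.0]
width: 0.249
```

```bash
python3 - <<'E'
from h import *
tomove([608,-3,95],np.radians(-2.8))
E
```

```text
off [-0.04  1.25  8.63] dr [ 0.044 -0.001  0.   ]
```

Request:
{"method": "move_arm", "body": {"targets": [{"offset": [0,0.6,4],"dr": [0.03,0,0],"gripper": 0.1},{"offset": [0,1.2,7.5],"dr": [0.044,0,0],"gripper": 0.1},{"offset": [1,1.25,8.4],"dr": [0.044,0,0],"gripper": 0.1},{"offset": [2,1.25,8.4],"dr": [0.044,0,0],"gripper": 0.1},{"offset": [2,1.25,8.4],"dr": [0.044,0,0],"gripper": 0.1}]}}

```text
time: 23.65
eef_pos: [606.0, 1.3, 72.1]
orientation: [1.244, 1.191, -1.247]
contact_force: [-0.5, 0.2, -1.6]
width: 0.248
```

```bash
python3 - <<'E'
from h import *
tomove([608,-3,40],np.radians(-2.8))
E
```

```text
off [3.21 0.23 0.43] dr [ 0.001 -0.002  0.005]
```

Request:
{"method": "move_arm", "body": {"targets": [{"offset": [1.2,0.2,0.4],"dr": [0,0,0.005],"gripper": 0.1},{"offset": [2.4,0.2,0.4],"dr": [0,0,0.005],"gripper": 0.1},{"offset": [2.8,0.2,0.4],"dr": [0,0,0.005],"gripper": 0.1},{"offset": [2.8,0.2,0.4],"dr": [0,0,0.005],"gripper": 0.1}]}}

```text
time: 24.05
eef_pos: [606.9, -2.1, 43.0]
orientation: [1.245, 1.189, -1.244]
contact_force: [-0.2, -0.5, -1.1]
width: 0.24
```

```bash
python3 - <<'E'
from h import *
tomove([608,-3,28],np.radians(-2.8));c=shot('wrist','w20');crop('w20',220,130,420,360,2.6,'w20c');print(state()['eef_pos'])
E
```

```text
off [1.5  0.11 0.09] dr [ 0.002 -0.002  0.002]
[607.47997502  -2.35559443  43.67184864]
```

View pics/w20c.png

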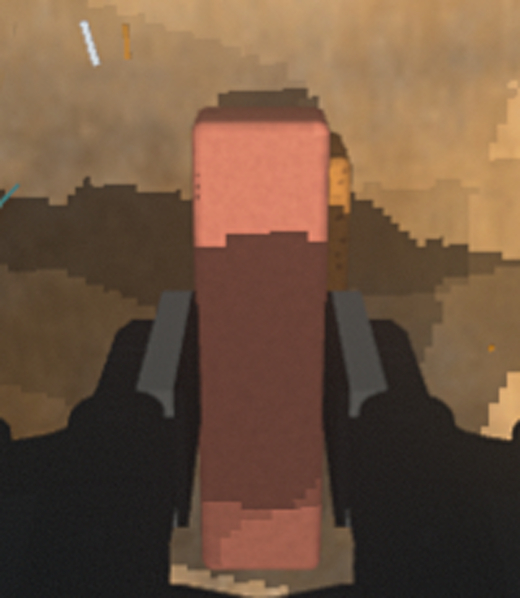

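```bash
python3 - <<'E'
from h import *
c=load('w20'); f=lambda x,y,z:onplane(c,220+x/2.6-.3,130+y/2.6-.3,z)
s=state(); M=R.from_rotvec(s['orientation']).as_matrix(); g=lambda p:(M.T@(p-s['eef_pos'])).round(1)[1:]
P=cloud(c); zt=np.median(P[180:215,300:340,2]); print('ztop',zt)
print('cork R',g(f(351,180,23.5)),'stone',[g(f(*p,zt)) for p in((194,122),(328,122),(321,568),(203,568))])
print('cork back corner',g(f(340,135,23.5)))
E
```

```text
ztop 52.28707529388983
cork R [ 15.6 -24.7] stone [array([-12.1, -42.4]), array([  8.7, -42.4]), array([ 9.3, 41.1]), array([-12.4,  41.1])]
cork back corner [ 13.3 -33.6]
```

Request:
{"method": "move_arm", "body": {"targets": [{"offset": [0.5,0.2,0.05],"dr": [0,0,0],"gripper": 0.1},{"offset": [1.0,0.23,0.05],"dr": [0,0,0],"gripper": 0.1},{"offset": [1.2,0.23,0.05],"dr": [0,0,0],"gripper": 0.1},{"offset": [1.2,0.23,0.05],"dr": [0,0,0],"gripper": 0.1}]}}

```text
time: 24.5
eef_pos: [609.5, -2.9, 31.3]
orientation: [1.245, 1.189, -1.244]
contact_force: [0.3, 0.4, -1.1]
width: 0.245
```

```bash
python3 - <<'E'
from h import *
tomove([608,-3,28],np.radians(-2.8));c=shot('wrist','w21');crop('w21',220,130,420,360,2.6,'w21c');print(state()['eef_pos'],state()['contact_force'])
E
```

```text
off [ 0.33 -0.15  0.01] dr [ 0.001 -0.002  0.001]
[609.62464131  -3.00839997  31.51583192] [ 0.27642631 -0.25845643 -0.70244324]
```

View pics/w21c.png

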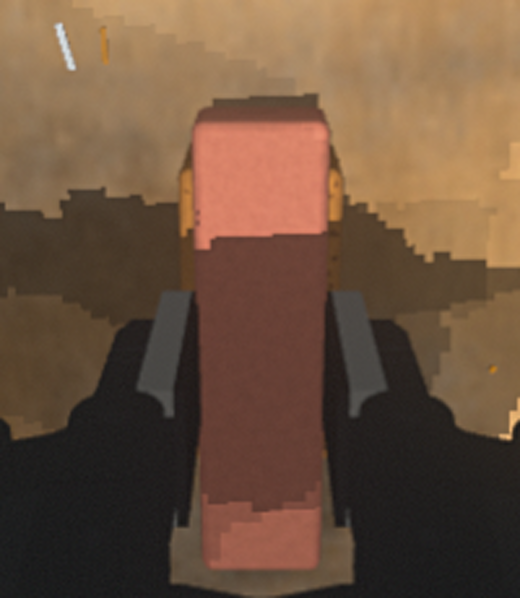

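The stone is centred over the cork, with edge margins of 13 and 16 crop pixels. Lowering until it touches.

Request:
{"method": "move_arm", "body": {"targets": [{"offset": [0.15,0,0],"dr": [0,0,0],"gripper": 0.1},{"offset": [0.28,0,0],"dr": [0,0,0],"gripper": 0.1},{"offset": [0.28,0,0],"dr": [0,0,0],"gripper": 0.1}]}}

```text
time: 24.85
eef_pos: [609.5, -3.0, 28.6]
orientation: [1.245, 1.189, -1.244]
contact_force: [-0.6, 0.6, -0.8]
width: 0.248
```

Request:
{"method": "move_arm", "body": {"targets": [{"offset": [0.08,0,0],"dr": [0,0,0],"gripper": 0.1}]}}

```text
time: 24.95
eef_pos: [609.6, -3.0, 28.4]
orientation: [1.245, 1.189, -1.244]
contact_force: [-4.0, 2.0, 12.4]
width: 0.243
```

Request:
{"method": "move_arm", "body": {"targets": [{"offset": [-0.05,0,0],"dr": [0,0,0],"gripper": 0.5},{"offset": [-0.05,0,0],"dr": [0,0,0],"gripper": 0.5},{"offset": [-0.05,0,0],"dr": [0,0,0],"gripper": 0.5}]}}

```text
time: 25.25
eef_pos: [609.7, -3.0, 28.9]
orientation: [1.246, 1.189, -1.244]
contact_force: [-0.3, 0.7, -0.5]
width: 0.498
```

Request:
{"method": "move_arm", "body": {"targets": [{"offset": [-2,0,0],"dr": [0,0,0],"gripper": 0.5},{"offset": [-6,0,0],"dr": [0,0,0],"gripper": 0.5},{"offset": [-10,0,0],"dr": [0,0,0],"gripper": 0.5},{"offset": [-14,0,0],"dr": [0,0,0],"gripper": 0.5},{"offset": [-16,0,0],"dr": [0,0,0],"gripper": 0.5}]}}

```text
time: 25.75
eef_pos: [611.4, -3.8, 192.6]
orientation: [1.248, 1.185, -1.24]
contact_force: [0.3, 0.1, -1.0]
width: 0.499
```

```bash
python3 - <<'E'
from h import *
c=shot('wrist','w22'); fit(c,(260,110,380,270),8,30); fit(c,(260,110,380,270),31,60); print(state()['eef_pos'])
t=shot('top','top1'); crop('top1',180,100,460,310,2.8,'top1c'); shot('side','side1')
E
```

```text
c [595.5  -2.2] L 59.5 W 4.1 length yaw deg 86.4 z med 23.4 n 252
c [608.5  -2.9] L 84.4 W 21.6 length yaw deg 86.9 z med 37.7 n 2158
[612.63421231  -3.85041413 194.59767172]
```

View pics/w22.png

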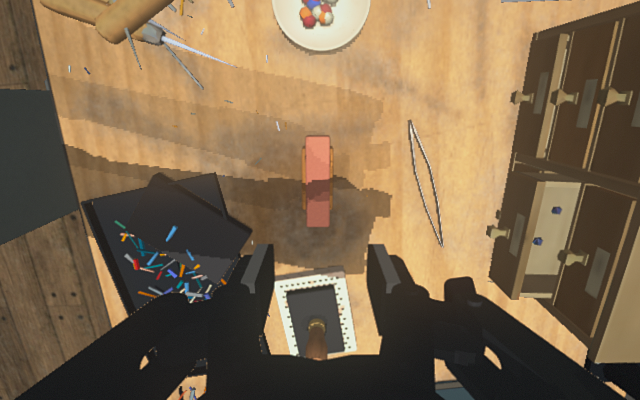

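View pics/top1c.png

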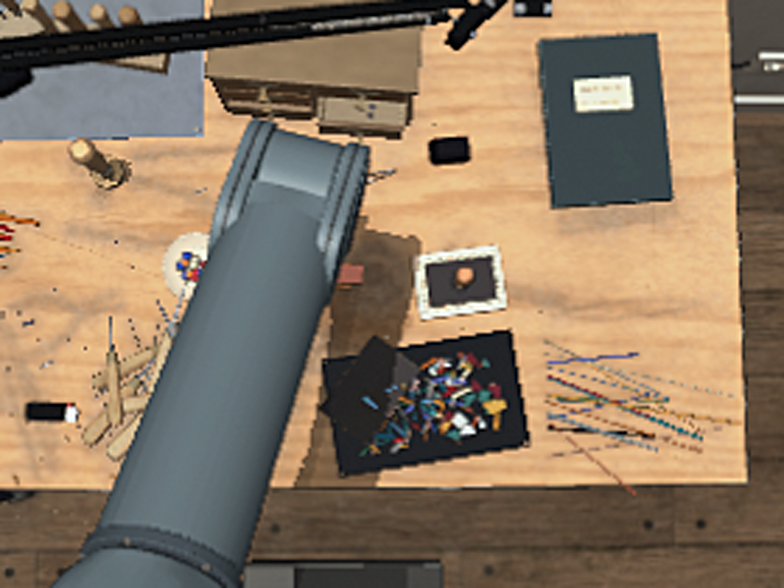

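View pics/side1.png

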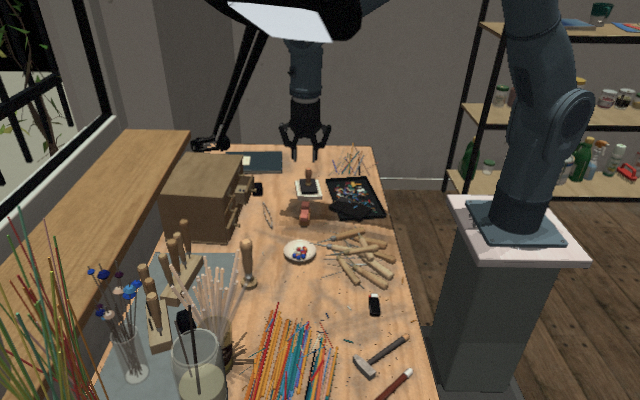

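Wrist, top and side views agree: the stone is on the cork at (317,180), the press stands on the pad on the tile, and the dish, tile, stamp, slag and lighter are where they were. The gripper is clear at z ≈ 195. Handing in.

Request:
{"method": "move_arm", "body": {"targets": [{"offset": [0,0,0],"dr": [0,0,0],"gripper": 0.5},{"offset": [0,0,0],"dr": [0,0,0],"gripper": 0.5},{"offset": [0,0,0],"dr": [0,0,0],"gripper": 0.5}]}}

```text
time: 26.2
eef_pos: [610.1, -3.3, 189.1]
orientation: [1.246, 1.188, -1.243]
contact_force: [0.2, -0.5, -0.4]
width: 0.498
```

```bash
python3 - <<'E'
from h import *
print(state()['dq'].round(3),state()['contact_force']); print(close_job())
E
```

```text
[-0.003 -0.003  0.002 -0.004 -0.001  0.003 -0.002] [ 0.21300729 -0.47127495 -0.39465532]
the job is handed in; nothing more can be done
None
```

The bench is set and the job was handed in at about 26 s. I did it in the order asked: pad on the tile, press on the pad, cork between tile and dish, stone on the cork.

My last checks, from the wrist camera's depth readings:

| Item | Position measured (x, y, mm) | How it compares |
|---|---|---|
| Pad | (598.8, -163.2) | about 1 mm from the tile's centre (599.1, -162.1), turned 0.4° from its length |
| Press | (599.0, -162.1) | upright, about 1 mm from the pad's centre |
| Cork | (607.8, -2.9) | about 1 mm from midway between the tile's and dish's centres, length within 1° of that line |
| Stone | (608.5, -2.9) | within 1 mm of the cork's centre, within 0.5° of its length, top at about 38 mm |

- **Left in place:** the tile measured the same after the press was placed, and the last top and side views show the dish, stamp, black glass and lighter where they were.
- **Forces:** the highest reading was about 15 N, when the cork and stone touched down. The gripper was clear of everything at the end.
- **Disagreements:** the camera showed held objects 1–2 mm off the gripper's centre line, so I lined up the pad, press and stone on how each looked against its target. The cork was placed by coordinates.
- **What "midway" means:** I took it mainly between the centres, so the cork is about 4 mm nearer the tile than the middle of the open gap.
- **Refused move:** one call was refused because it left out the turn value; nothing moved.

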